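# Fit two stacking decks on a tilted nutating mixer

## Task

The nutating mixer has stopped with its platform leaning over: fit its two loose decks, so that another load can go on. Lower the deck that carries its own standoffs over the four posts of the platform, then lower the plain deck over the standoffs of the first one, holding each deck by its handle until it is fully home on all four shoulders and only then letting it go. Leave the bottle, tip box and tube rack where they are.

Things in the scene. Friction and masses are not known exactly. Their poses are not given: they have to be found in the camera images.
- platform (a point): Centre of the top face of the mixer's platform: aluminium, 240 x 190 x 4 mm, dark dimpled mat, 140 mm above the bench on a white housing. Fixed, leaning 24 degrees. z: square to the platform; x: along its long side, up the slope, roughly away from the robot. Lower deck home: its handle middle is 75 mm above this point along z, x and z axes in line (or a half turn about z).
- platform_post (a point): Middle of the shoulder of one of the platform's four fixed steel posts, the one at x +92, y +67 mm from platform (the others: +-92, +-67), axes as platform. Post 16 mm in diameter up to the flat shoulder 40 mm above the platform, then a pin 6 mm in diameter with a tapered nose, standing 16 mm above it. A deck is home with its underside on the four shoulders.
- lower_grip (a point): Middle of the lower deck's handle bar. Deck: aluminium 220 x 170 x 4 mm, dark mat, an 11 mm hole and a standoff at each x +-92, y +-67 mm, 0.48 kg, starts flat on the bench. Bar: along x (long side), 100 long, 10 thick across y, 14 tall; middle 31 mm above the top face, 35 above the underside; legs at x +-45. z: up out of the deck. Upper deck home: its handle middle 54 mm above this point along z.
- lower_standoff (a point): Middle of the shoulder of one of the four tubular steel standoffs fixed on the lower deck, the one at x +92, y +67 mm; axes of the deck. 16 mm in diameter, shoulder 50 mm above the deck's top face, then a pin 6 mm in diameter with a tapered nose, 16 mm tall. Its foot is hollow over the deck's hole: a pin from below enters through the plate.
- upper_grip (a point): Middle of the plain upper deck's handle bar. Same plate (220 x 170 x 4 mm, 11 mm holes at x +-92, y +-67 mm), mat and bow handle as the lower deck, but no standoffs; 0.43 kg, starts flat on the bench. This point is 35 mm above its underside; x along the bar and the long side, z up out of the deck. Either way round (half turn about z) fits.
- reagent_bottle: Bystander: amber bottle with a blue cap, 70 mm diameter, 145 mm tall; origin at the centre of its base. Leave it.
- tip_box: Bystander: blue pipette-tip box with a clear lid, 85 x 122 x 70 mm; origin at the centre of its base. Leave it.
- tube_rack: Bystander: red tube rack full of capped tubes, 90 x 200 mm, 114 mm tall; origin at the centre of its base. Leave it.

How it is judged (in metres and radians):
On the way, in this order (a step that is already met when the one before it is completed fails the run):
1. the deck with standoffs is home on the platform's four posts (within 4 mm) while still held (x of lower_grip in the frame of platform between -0.004 and 0.004 m and y of lower_grip in the frame of platform between -0.004 and 0.004 m and z of lower_grip in the frame of platform between 0.071 and 0.079 m and angle between the z axis of lower_grip and the z axis of platform, either way round below 0.05 rad and angle between the x axis of lower_grip and the x axis of platform, either way round below 0.08 rad and contact force between the fingers and lower_deck above 0.5 N), for 0.1 s.
2. the plain deck is home on the lower deck's four standoffs (within 4 mm) while still held, the lower deck still home (x of lower_grip in the frame of platform between -0.004 and 0.004 m and y of lower_grip in the frame of platform between -0.004 and 0.004 m and z of lower_grip in the frame of platform between 0.071 and 0.079 m and angle between the z axis of lower_grip and the z axis of platform, either way round below 0.05 rad and angle between the x axis of lower_grip and the x axis of platform, either way round below 0.08 rad and x of upper_grip in the frame of lower_grip between -0.004 and 0.004 m and y of upper_grip in the frame of lower_grip between -0.004 and 0.004 m and z of upper_grip in the frame of lower_grip between 0.05 and 0.058 m and angle between the z axis of upper_grip and the z axis of lower_grip, either way round below 0.05 rad and angle between the x axis of upper_grip and the x axis of lower_grip, either way round below 0.08 rad and contact force between the fingers and upper_deck above 0.5 N), for 0.1 s.
At the end, for the whole second after the job is handed in: The deck with standoffs lies on the four shoulders of the platform and the plain deck on the four shoulders of the first one: each within 4 mm of home in every direction, square to the platform within 0.05 rad and in line within 0.08 rad (either way round), both released and at rest (under 20 mm/s) (x of lower_grip in the frame of platform between -0.004 and 0.004 m and y of lower_grip in the frame of platform between -0.004 and 0.004 m and z of lower_grip in the frame of platform between 0.071 and 0.079 m and angle between the z axis of lower_grip and the z axis of platform, either way round below 0.05 rad and angle between the x axis of lower_grip and the x axis of platform, either way round below 0.08 rad and x of upper_grip in the frame of lower_grip between -0.004 and 0.004 m and y of upper_grip in the frame of lower_grip between -0.004 and 0.004 m and z of upper_grip in the frame of lower_grip between 0.05 and 0.058 m and angle between the z axis of upper_grip and the z axis of lower_grip, either way round below 0.05 rad and angle between the x axis of upper_grip and the x axis of lower_grip, either way round below 0.08 rad and linear speed of each of lower_deck, upper_deck below 0.02 m/s); the robot touches nothing.
It fails at once if the reagent bottle is shifted by more than 20 mm or tipped over (distance of reagent_bottle from where it was at the start of the episode above 0.02 m or angle between reagent_bottle's own z axis and vertical above 0.3 rad).
It fails at once if the tip box is shifted by more than 20 mm or tipped over (distance of tip_box from where it was at the start of the episode above 0.02 m or angle between tip_box's own z axis and vertical above 0.3 rad).
It fails at once if the tube rack is shifted by more than 20 mm or tipped over (distance of tube_rack from where it was at the start of the episode above 0.02 m or angle between tube_rack's own z axis and vertical above 0.3 rad).
It also fails if it takes over 70 s, if anything falls off the work surface, if the arm or the gripper's body presses on something with over 40 N, if the wrist force passes 120 N, or if a joint passes its speed limit or range.

## Robot

A 6-joint arm with a two-finger parallel gripper is mounted at the origin on the work surface. World frame = base frame: x ahead of the robot, y to its left, z up, the work surface at z = 0. Lengths are in mm, angles in rad, forces in N, time in s.
With the tool pointing down it reaches from about 350 to 875 mm from the base axis. Payload 4.2 kg.
Tool frame: the origin (TCP) lies where the fingers leave the gripper's body, on its centre line; the fingertips stand 73 mm ahead of it and the grasp point (between the pads) lies 54 mm ahead of it; z points along the fingers, y is the direction in which the jaws open and shut (so a half turn about z gives the same grasp; the last joint's range is limited). The gripper opens to 85 mm and grips with 20 to 120 N. Pads are 22 mm wide; open, the fingers measure 114 mm over their backs; the gripper's body (76 mm by 85 mm) begins 54 mm behind the grasp point. The pads swing forward as they close: fully open they stand 13 mm farther back than shut.
Start: joints at [1.42, 0.385, 0.008, 0, -1.194, -0.259], TCP at [248.983, 573.243, 303.912] pointing down, gripper open.
Joint ranges: [-3.14, 3.14], [-1.21, 2.06], [-1.07, 1.41], [-3.16, 2.05], [-2.99, -0.16], [-3.1, 3.1]. Speed limits (rad/s): [2.79, 2.79, 3.14, 3.14, 3.14, 3.14].

## Interface

Orientations are given as a unit quaternion [x, y, z, w].
In Python, from bench import arm gives the robot as it stands.
- The arm moves only by the tool apply_moves, never from a script. Its argument "increments" is a list that holds one entry, the list of rows, each a list of 7 numbers: the shift along the tool's x, y, z scaled (see below), then the turn, a rotation vector about the tool's x, y, z scaled (see below), then the gripper's target within -1 to 1 (fully open at 1, half-way at 0, shut at -1). A call has 1 to 10 rows; each row is the pose to reach, as a shift and turn from the pose commanded when the call began, along the tool's axes at that moment; what a row does not reach only later rows make up. The controller multiplies each number of a shift by 100 mm and each number of a turn by 0.5 rad. A row lasts 1/10 s, in which the tool goes at most 50 mm and 8.59 degrees, less where a joint would pass 70% of its speed; a pose out of reach is approached as far as the arm can. A call with a number of a shift or a turn outside -1 to 1 is refused whole. A call with a gripper value outside its range is refused whole. The fingers move at their own pace and stop on an object; the grip force is fixed at half the most. Time passes only in rows, so rows that repeat a pose let the fingers close. It gives the time, the measured TCP pose, the force and the opening at its end, in the units of the state.
- arm.read_state(): the state, without advancing time (a new reading comes with each control period).
- arm.get_image(name): name is "scene" or "top" or "wrist"; returns a dict with "img" (420x560x3 uint8, red, green, blue), "fx", "fy", "cx", "cy" (pixels), "k1" (the pictures are not rectified: a ray, as slopes to the right and down, at radius r is drawn at 1 + k1 r^2 times it, then the intrinsics apply), "pose" (4x4, takes a point from camera to world coordinates). Camera axes: x right, y up, looking along -z (the intrinsics and any distortion apply to the point x, -y, -z); pixel columns grow to the right and rows downward; lengths in mm; the calibration is good to about 2 mm. A picture is of the moment at which its call begins. There is no depth.
- arm.job_done(): hands the job in, once; it reports no verdict.
Trained networks look in a picture, given as the dict that the camera call returned (one of the last four; its "shot" number tells which), for a name from the list of things; names that differ only in an ending like _2 or _b are one class to them, and where a whole thing is asked for, a point or a joint stands for the part that bears it (a point fixed in the world has none). Each returns a list of dicts, best first, with "conf" (0 to 1); they miss things now and then, are a little off and sometimes report something else, mostly with a low value. They report only what shows in the picture. A call takes as long as a camera call.
- arm.outline_of(label, picture): "pixels" (420x560 bool, what is visible of it) and "box" ([centre column, centre row, width, height] in pixels, round what is visible of it).
- arm.mark_of(label, picture): "at" ([column, row] in pixels: a listed point, or the origin of a listed thing).
The state is a dict: "clock": time; "joints": joint angles; "joint_vel": joint speeds; "joint_efforts": joint torques, N m; "position": TCP position; "ee_rot": TCP orientation; "contact_force": force on the tool from outside, world axes, zero at the start; "wrist_torque": the same for the moment, N m; "gripper_width": finger opening in mm.
Only numpy, scipy, OpenCV 4.12 (cv2) and the standard library are available. Lean on these libraries where they do the work, as an engineer would, in place of code of your own. Each camera call takes 0.05 s, during which the arm holds its last target.

## Working session

There is one attempt and no reset: what is moved stays moved. The work goes in short steps, Python scripts to look and compute and a tool call to move; the robot and the scene stay as the last step left them, time stands still between calls to the robot, and variables do not carry over. Pictures are saved under pics/ and viewed, and the job is handed in when it is done.

Besides the shell and the picture viewer there is one more tool, called after "Emit:" as a command line: name --argument value ..., lists and objects as JSON in quotes. apply_moves: Moves the arm, as the interface text tells. Shifts and turns lie within -1 to 1; 1 stands for 100 mm of shift or 0.5 rad of turn. Its arguments: {"type":"object","properties":{"increments":{"type":"array"}},"required":["increments"]}

```bash
ls; mkdir -p pics; python3 - <<'E'
from bench import arm
import cv2,pickle
print(arm.read_state())
d={}
for n in("scene","top","wrist"):
    p=arm.get_image(n); d[n]=p
    cv2.imwrite(f"pics/a_{n}.png",p["img"][:,:,::-1])
    print(n,p["fx"],p["fy"],p["cx"],p["cy"],p["k1"],p["pose"].round(3).tolist() if hasattr(p["pose"],'round') else p["pose"])
    for l in("platform","platform_post","lower_grip","lower_standoff","upper_grip","reagent_bottle","tip_box","tube_rack"):
        print(l,[( [round(float(v),1) for v in m["at"]],round(m["conf"],2)) for m in arm.mark_of(l,p)])
pickle.dump(d,open("a.pkl","wb"))
E
```

```text
pics
{'clock': 0.0, 'joints': array([ 1.41957085e+00,  3.85591568e-01,  6.59574580e-03, -5.30183086e-04,
       -1.19401336e+00, -2.58603196e-01]), 'joint_vel': array([-5.97279351e-04,  8.64845821e-04, -9.63480741e-05, -4.32913589e-04,
       -1.34932268e-03,  1.24106833e-03]), 'joint_efforts': array([ 6.67264089e-05, -3.92295098e+01,  1.88399434e+01,  4.18635517e+00,
       -4.69582505e-03, -3.91532939e-08]), 'position': array([248.82900361, 572.85307034, 302.78387935]), 'ee_rot': array([ 9.79057883e-01, -2.03578919e-01, -1.86658756e-04,  1.11805606e-03]), 'contact_force': array([ 0.24571193, -0.30443183,  1.07470967]), 'wrist_torque': array([-0.01299941, -0.02009879, -0.00612277]), 'gripper_width': 85.27736591547759}
scene 417.0280055367424 417.0280055367424 279.83449514218114 208.42597743788565 -0.12068741340061191 [[-0.187, -0.729, 0.658, 1448.342], [0.982, -0.138, 0.126, 215.433], [-0.001, 0.67, 0.742, 1072.775], [0.0, 0.0, 0.0, 1.0]]
platform [([264.7, 192.7], 0.88), ([321.5, 272.8], 0.64)]
platform_post []
lower_grip [([175.3, 184.8], 0.73)]
lower_standoff [([185.2, 201.2], 0.
[... 395 characters left out ...]
[0.0, 0.0, 0.0, 1.0]]
platform [([303.5, 235.2], 0.74)]
platform_post [([287.2, 197.4], 0.76)]
lower_grip [([412.9, 254.0], 0.73)]
lower_standoff [([388.3, 228.5], 0.55)]
upper_grip [([176.1, 270.0], 0.71), ([303.8, 235.4], 0.22)]
reagent_bottle [([293.7, 167.8], 0.93), ([235.1, 184.9], 0.45)]
tip_box [([361.1, 181.3], 0.75)]
tube_rack [([235.5, 182.3], 0.65)]
wrist 339.2009263676556 339.2009263676556 276.2357486664509 217.41465746213757 -0.03244734670956041 [[-0.4, 0.868, 0.296, 325.75], [-0.917, -0.378, -0.13, 540.039], [-0.001, -0.323, 0.946, 373.846], [0.0, 0.0, 0.0, 1.0]]
platform []
platform_post []
lower_grip []
lower_standoff []
upper_grip []
reagent_bottle []
tip_box []
tube_rack []
```

View pics/a_scene.png

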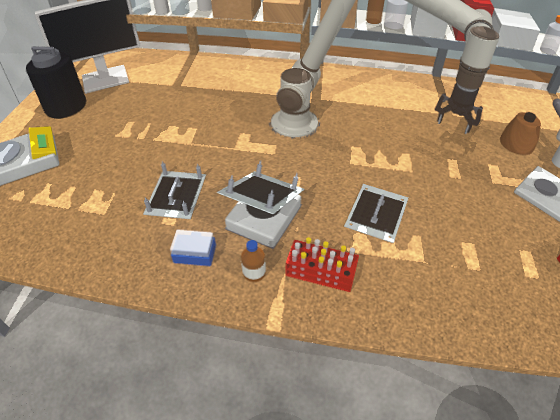

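View pics/a_top.png

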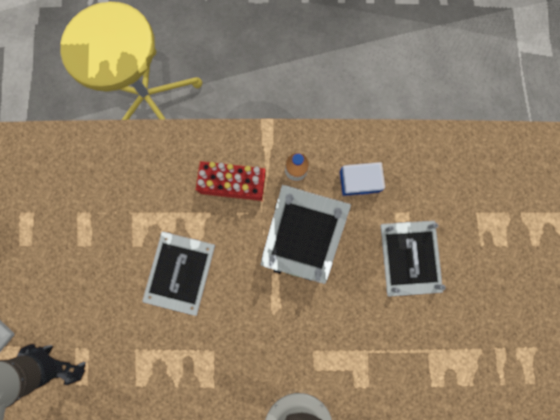

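View pics/a_wrist.png

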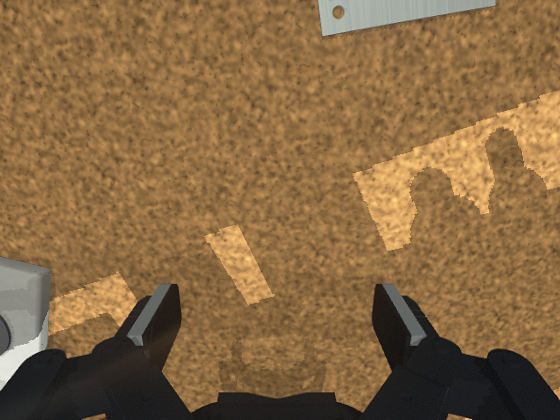

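The scene picture shows the deck with standoffs at about (175,190), the mixer at (265,195) and the plain deck at (378,210). The bystanders stand behind the mixer. In the top picture the lower deck is at (413,257), the platform at (305,235) and the plain deck at (178,272). The wrist camera only catches a corner of the plain deck. Next I'll do a rough triangulation.

```bash
cat > h.py <<'E'
import numpy as np,cv2,pickle
from scipy.optimize import least_squares
from scipy.spatial.transform import Rotation as R
def proj(P,c,pose=None):
    T=np.linalg.inv(np.array(c["pose"] if pose is None else pose)); P=np.atleast_2d(P)
    q=P@T[:3,:3].T+T[:3,3]; u=np.stack([q[:,0]/-q[:,2],-q[:,1]/-q[:,2]],1)
    r2=(u**2).sum(1,keepdims=True); u=u*(1+c["k1"]*r2)
    return u*[c["fx"],c["fy"]]+[c["cx"],c["cy"]]
def ray(px,c):
    u0=(np.array(px,float)-[c["cx"],c["cy"]])/[c["fx"],c["fy"]]; u=u0.copy()
    for _ in range(20): u=u0/(1+c["k1"]*(u**2).sum())
    T=np.array(c["pose"]); d=T[:3,:3]@[u[0],-u[1],-1]; return T[:3,3],d/np.linalg.norm(d)
def atz(px,c,z):
    o,d=ray(px,c); return o+d*(z-o[2])/d[2]
def tri(obs):
    A=np.zeros((3,3));b=np.zeros(3)
    for px,c in obs:
        o,d=ray(px,c);M=np.eye(3)-np.outer(d,d);A+=M;b+=M@o
    p=np.linalg.solve(A,b); return p,[np.linalg.norm((np.eye(3)-np.outer(ray(px,c)[1],ray(px,c)[1]))@(p-ray(px,c)[0])) for px,c in obs]
E
python3 - <<'E'
from h import *
d=pickle.load(open("a.pkl","rb"));s,t=d["scene"],d["top"]
for n,a,b in(("plat",(264.7,192.7),(303.5,235.2)),("low",(175.3,184.8),(412.9,254)),("up",(379.7,206.8),(176.1,270))):
    print(n,tri([(a,s),(b,t)]))
for n,a in(("rack",(235.5,182.3)),("box",(361,181)),("bottle",(293.7,167.8))): print(n,atz(a,t,0))
# deck orientation: bar ends in top view
for n,a,b in(("low",(412,240),(416,272)),("up",(183,257),(174,289))):
    A,B=atz(a,t,35),atz(b,t,35); v=A-B; print(n,np.degrees(np.arctan2(v[1],v[0])),(A+B)/2)
# tool->cam
w=d["wrist"]; Rt=R.from_quat([ 9.79057883e-01, -2.03578919e-01, -1.86658756e-04,  1.11805606e-03]).as_matrix()
C=np.array(w["pose"]);print(Rt.T@(C[:3,3]-[248.83,572.85,302.78]),(Rt.T@C[:3,:3]).round(3))
print(Rt.round(3))
for n in("scene","top"):
    im=d[n]["img"][:,:,::-1]
    x0,y0=(130,140) if n=="scene" else (130,170)
    c=im[y0:y0+150,x0:x0+330]; 
c=s["img"][145:255,205:325,::-1]; cv2.imwrite("pics/b_s.png",cv2.resize(c,None,fx=5,fy=5,interpolation=cv2.INTER_CUBIC))
c=t["img"][180:290,255:365,::-1]; cv2.imwrite("pics/b_t.png",cv2.resize(c,None,fx=5,fy=5,interpolation=cv2.INTER_CUBIC))
E
```

```text
plat (array([556.23943539,  -8.21768071, 129.78369986]), [np.float64(4.7911398118809325), np.float64(4.791139811880924)])
low (array([ 506.84816256, -337.88467759,   57.21631827]), [np.float64(2.4369139480918363), np.float64(2.4369139480919637)])
up (array([459.78005973, 366.52550432,  35.02041606]), [np.float64(4.328970592706202), np.float64(4.328970592706174)])
rack [735.37912629 192.72801559   0.        ]
box [ 740.05530534 -204.82880271    0.        ]
bottle [782.61471427   8.40685643   0.        ]
low 4.6796980179479934 [ 502.40326467 -351.04401915   35.        ]
up -14.133643384839623 [451.64777046 354.53279723  35.        ]
[ 83.63045088  -0.41049902 -71.05931174] [[-0.001  0.946  0.323]
 [ 1.     0.     0.003]
 [ 0.003  0.323 -0.946]]
[[ 0.917 -0.399 -0.001]
 [-0.399 -0.917 -0.002]
 [ 0.     0.002 -1.   ]]
```

View pics/b_s.png

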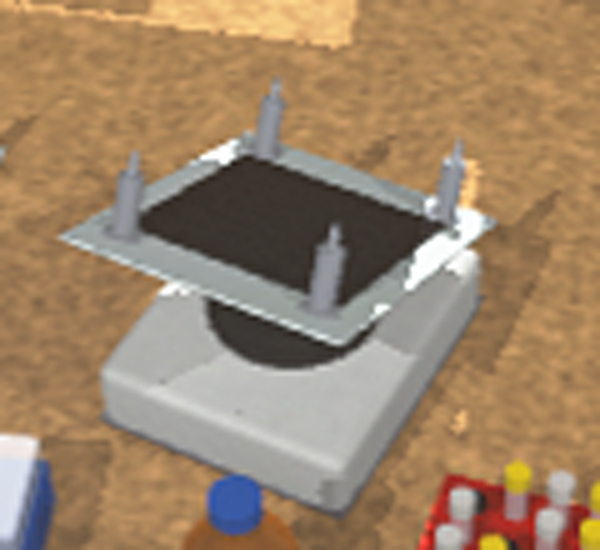

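View pics/b_t.png

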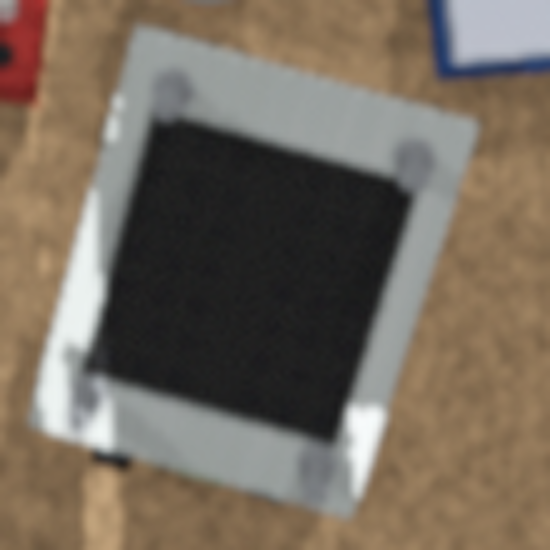

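```bash
cat >> h.py <<'E'
def platR(yaw,tilt=24.,roll=0):  # x up the slope at heading yaw (rad)
    return (R.from_euler('z',yaw)*R.from_euler('y',-np.radians(tilt))*R.from_euler('x',roll)).as_matrix()
E
python3 - <<'E'
from h import *
d=pickle.load(open("a.pkl","rb"));s,t=d["scene"],d["top"]
S=lambda l:(np.array(l)+.5)/5-.5+[205,145]
T=lambda l:(np.array(l)+.5)/5-.5+[255,180]
# order ++,+-,-+,-- in platform xy
st=S([(336,228),(135,155),(458,142),(277,82)])
sc=S([(345,343),(62,237),(495,222),(250,133)])
tc=T([(137,27),(480,122),(32,428),(352,518)])
sg=np.array([(1,1),(1,-1),(-1,1),(-1,-1)])
tip=np.c_[sg*[92,67],np.full(4,56)]; cor=np.c_[sg*[120,95],np.full(4,0)]
def f(p,full=False):
    Rm=platR(p[3],p[4],p[5]);w=lambda X:X@Rm.T+p[:3]
    return np.r_[(proj(w(tip),s)-st).ravel(),(proj(w(cor),s)-sc).ravel(),(proj(w(cor),t)-tc).ravel()]
r=least_squares(f,[556,-8,140,-.25,24,0],loss='soft_l1'); print(r.x,np.degrees(r.x[3]));print(r.fun.reshape(-1,2).round(1))
# decks
img=t["img"]
for n,x0,y0 in(("l",370,210),("u",130,220)):
    cv2.imwrite(f"pics/c_{n}.png",cv2.resize(img[y0:y0+100,x0:x0+100,::-1],None,fx=5,fy=5,interpolation=cv2.INTER_CUBIC))
E
```

```text
[ 5.54941177e+02 -1.18237561e+01  1.37533437e+02 -2.74230520e-01
  2.42089766e+01 -6.02672784e-03] -15.712251394579885
[[ 0.  -0.3]
 [-0.1 -0.4]
 [-0.3  0.1]
 [-0.5 -0.4]
 [-0.7  0.6]
 [-0.9  0.1]
 [-0.3  0. ]
 [-1.3  0.2]
 [-1.1  0.2]
 [-0.9  0.3]
 [-1.1 -0.2]
 [-0.6  0.3]]
```

View pics/c_l.png

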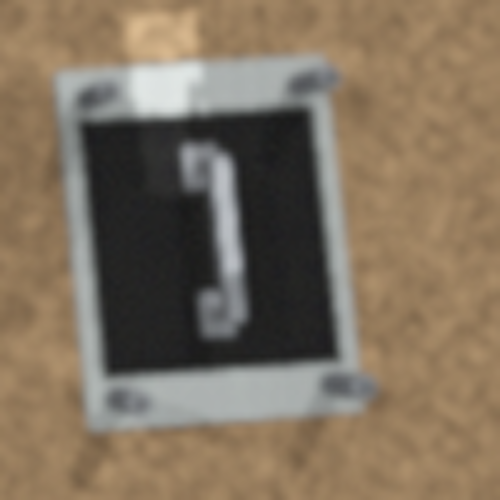

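View pics/c_u.png

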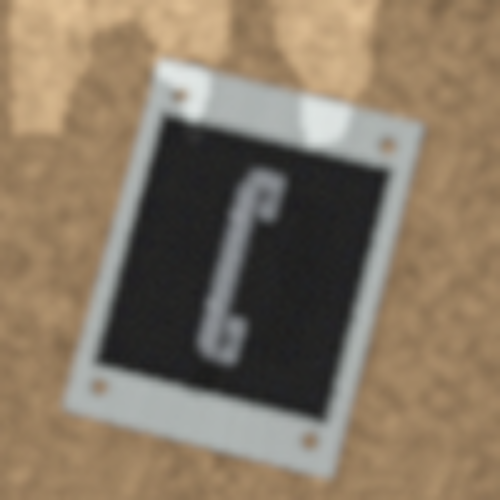

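```bash
python3 - <<'E'
from h import *
d=pickle.load(open("a.pkl","rb"));t=d["top"]
sg=np.array([(1,1),(1,-1),(-1,-1),(-1,1)])*[110,85]
for n,cs,o in(("low",[(57,72),(320,57),(362,410),(92,430)],(370,210)),("up",[(158,60),(425,122),(333,477),(65,408)],(130,220))):
    W=np.array([atz((np.array(c)+.5)/5-.5+o,t,4) for c in cs])[:,:2]
    def f(p): c,s=np.cos(p[2]),np.sin(p[2]); return (sg@np.array([[c,s],[-s,c]])+p[:2]-W).ravel()
    r=least_squares(f,[450,0,0]);print(n,r.x,np.degrees(r.x[2]),r.fun.round(1))
E
```

```text
low [ 4.98061176e+02 -3.52940735e+02  6.38063857e-02] 3.655836605027239 [-0.1  1.3  1.4 -1.7 -0.6 -0.9 -0.7  1.3]
up [ 4.52312413e+02  3.62290232e+02 -2.29047031e-01] -13.123428207753333 [ 0.7 -1.1  0.   1.1  0.1 -0.1 -0.8  0.1]
```

Emit:
apply_moves --increments '[[[0.42,0.43,-0.2,0,0,0,1],[0.84,0.86,-0.4,0,0,0,1],[0.84,0.86,-0.4,0,0,0,1]]]'

```text
clock: 1.65
position: [292.5, 458.6, 345.5]
ee_rot: [0.979, -0.204, 0.0, -0.001]
contact_force: [-0.7, 0.3, -0.2]
gripper_width: 85.3
```

Emit:
apply_moves --increments '[[[0.42,0.43,-0.2,0,0,0,1],[0.84,0.86,-0.4,0,0,0,1],[0.84,0.86,-0.4,0,0,0,1]]]'

```text
clock: 1.95
position: [335.2, 345.9, 385.9]
ee_rot: [0.979, -0.204, 0.001, -0.001]
contact_force: [-0.1, 0.0, -0.1]
gripper_width: 85.2
```

Emit:
apply_moves --increments '[[[0.42,0.43,-0.2,0,0,0,1],[0.84,0.86,-0.4,0,0,0,1],[0.84,0.86,-0.4,0,0,0,1]]]'

```text
clock: 2.25
position: [377.8, 233.6, 425.9]
ee_rot: [0.979, -0.204, 0.001, -0.001]
contact_force: [0.9, 0.4, -0.2]
gripper_width: 85.6
```

```bash
cat >> h.py <<'E'
def toolR(yaw,tilt=0.):  # tool pointing along -z of a deck frame; tool x = deck x
    return platR(yaw,tilt)@np.diag([1.,-1,-1])
def need(pos,Rt,st):
    Rc=R.from_quat(st["ee_rot"]).as_matrix()
    dp=Rc.T@(np.array(pos)-st["position"]); rv=R.from_matrix(Rc.T@Rt).as_rotvec()
    print("shift/100",(dp/100).round(3),"turn/.5",(rv/.5).round(3))
E
python3 - <<'E'
from h import *
from bench import arm
Rp=platR(-.274)
need([555,-12,138]+Rp@[46,0,340],toolR(-.274,24),arm.read_state())
E
```

```text
shift/100 [ 1.653  1.673 -0.416] turn/.5 [ 0.052  0.833 -0.272]
```

Emit:
apply_moves --increments '[[[0.42,0.43,-0.1,0,0,0,1],[0.83,0.84,-0.21,0,0,0,1],[0.83,0.84,-0.21,0,0,0,1]]]'

```text
clock: 2.55
position: [420.5, 123.2, 446.4]
ee_rot: [0.979, -0.205, 0.001, -0.001]
contact_force: [0.5, 1.4, -0.6]
gripper_width: 85.2
```

Emit:
apply_moves --increments '[[[0.3,0.3,-0.1,0.02,0.28,-0.09,1],[0.6,0.6,-0.21,0.035,0.56,-0.18,1],[0.83,0.84,-0.21,0.05,0.83,-0.27,1],[0.83,0.84,-0.21,0.05,0.83,-0.27,1],[0.83,0.84,-0.21,0.05,0.83,-0.27,1]]]'

```text
clock: 3.05
position: [462.1, 15.3, 466.1]
ee_rot: [0.969, -0.134, 0.204, 0.03]
contact_force: [-0.1, 0.7, -0.1]
gripper_width: 85.3
```

```bash
python3 - <<'E'
from h import *
from bench import arm
st=arm.read_state(); print(st["position"],st["joints"].round(2))
p=arm.get_image("wrist"); pickle.dump((st,p),open("w1.pkl","wb")); cv2.imwrite("pics/w1.png",p["img"][:,:,::-1])
Rp=platR(-.274);c=np.array([555,-12,138.])
sg=np.array([(1,1),(1,-1),(-1,1),(-1,-1)])
print(proj(np.c_[sg*[92,67],np.full(4,56)]@Rp.T+c,p)); print(proj(np.c_[sg*[120,95],np.full(4,0)]@Rp.T+c,p))
for l in("platform","platform_post"): print([(m["at"],m["conf"]) for m in arm.mark_of(l,p)])
E
```

```text
[462.06438375  15.30820535 466.08992193] [ 0.52 -0.14 -0.37  0.34 -1.06  0.65]
[[211.11565903 138.69462165]
 [342.40464939 138.48228911]
 [220.96677321 295.55676427]
 [332.81671164 295.2636751 ]]
[[194.10962423 108.90668279]
 [358.93215183 108.66996721]
 [207.96552161 291.11523218]
 [345.45907741 290.7597803 ]]
[([275.1, 210.4], 0.71), ([128.2, 152.5], 0.57)]
[([213.9, 137.9], 0.69)]
```

View pics/w1.png

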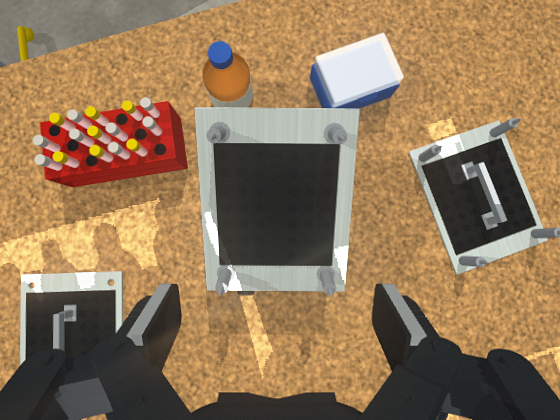

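The wrist view shows the platform square-on at (275,200), with its post tips near (212,133), (342,133), (222,290) and (330,290). The lower deck is at (480,195) and part of the plain deck at (70,320). I'll enlarge it to get sub-pixel points.

```bash
python3 - <<'E'
from h import *
st,p=pickle.load(open("w1.pkl","rb"))
im=p["img"][:,:,::-1]
cv2.imwrite("pics/w1a.png",cv2.resize(im[95:165,185:370],None,fx=4,fy=4,interpolation=cv2.INTER_CUBIC))
cv2.imwrite("pics/w1b.png",cv2.resize(im[245:305,195:360],None,fx=4,fy=4,interpolation=cv2.INTER_CUBIC))
E
```

```text
(no output)
```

View pics/w1a.png

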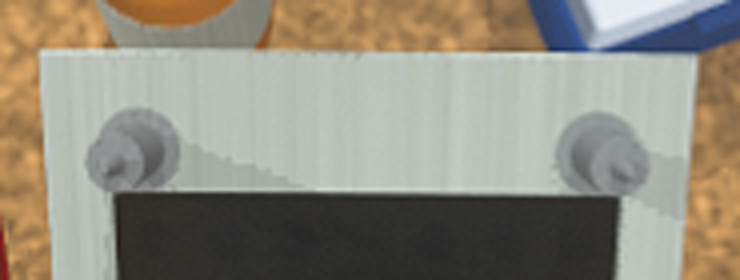

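View pics/w1b.png

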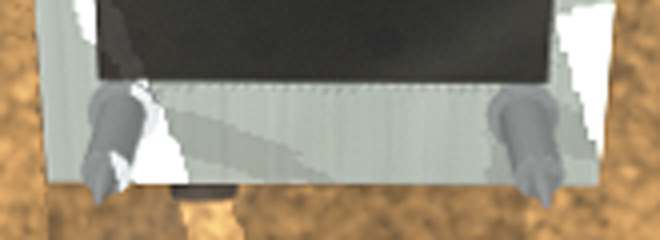

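```bash
cat > fitp.py <<'E'
from h import *
sg=np.array([(1,1),(1,-1),(-1,1),(-1,-1)])
def pts(l,o,k=4): return (np.array(l,float)+.5)/k-.5+np.array(o)
st,p=pickle.load(open("w1.pkl","rb"))
A=lambda l:pts(l,(185,95)); B=lambda l:pts(l,(195,245))
cor=np.r_[A([(38,49),(698,55)]),B([(47,185),(598,186)])]
tip=np.r_[A([(105,175),(628,178)]),B([(98,202),(545,207)])]
sh=A([(115,161),(619,163)])
Pc=np.c_[sg*[120,95],np.zeros(4)];Pt=np.c_[sg*[92,67],np.full(4,56)];Ps=np.c_[sg*[92,67],np.full(4,40)][:2]
def f(q,tilt=None):
    Rm=platR(q[3],24 if tilt else q[4],0 if tilt else q[5]);w=lambda X:X@Rm.T+q[:3]
    return np.r_[(proj(w(Pc),p)-cor).ravel(),(proj(w(Pt),p)-tip).ravel(),(proj(w(Ps),p)-sh).ravel()]
if __name__=="__main__":
    for fix in(None,1):
        r=least_squares(f,[555,-12,138,-.274,24,0],args=(fix,));print(r.x.round(3));print(r.fun.reshape(-1,2).round(2).tolist())
E
python3 fitp.py
```

```text
[ 5.55568e+02 -1.10590e+01  1.39512e+02 -2.83000e-01  2.39380e+01
 -0.00000e+00]
[[-0.3, 0.51], [0.09, 0.27], [-0.14, -0.45], [0.08, 0.28], [-0.5, -1.1], [0.57, -0.86], [-0.1, -0.18], [0.44, -0.63], [-0.2, 0.86], [0.07, 1.31]]
[ 5.55579e+02 -1.10560e+01  1.39574e+02 -2.83000e-01  2.40000e+01
  0.00000e+00]
[[-0.34, 0.48], [0.12, 0.24], [-0.14, -0.49], [0.05, 0.22], [-0.51, -1.06], [0.61, -0.82], [-0.09, -0.17], [0.43, -0.64], [-0.22, 0.89], [0.09, 1.34]]
```

```bash
python3 - <<'E'
from h import *
from bench import arm
st=arm.read_state()
need([498,-353,270],toolR(.064),st)
print(R.from_quat(st["ee_rot"]).as_matrix().round(2))
E
```

```text
shift/100 [0.421 3.463 2.343] turn/.5 [ 0.144 -0.823 -0.663]
[[ 0.88 -0.27  0.39]
 [-0.25 -0.96 -0.11]
 [ 0.4   0.   -0.91]]
```

Emit:
apply_moves --increments '[[[0.1,0.5,0,0,0,0,1],[0.1,1,0,0,0,0,1]]]'

```text
clock: 3.4
position: [446.2, -80.7, 470.8]
ee_rot: [0.97, -0.13, 0.204, 0.029]
contact_force: [1.5, -1.4, 0.2]
gripper_width: 85.5
```

Emit:
apply_moves --increments '[[[0.1,0.5,0,0,0,0,1],[0.1,1,0.3,0,0,0,1],[0.1,1,0.4,0,0,0,1]]]'

```text
clock: 3.7
position: [442.0, -187.7, 437.6]
ee_rot: [0.969, -0.136, 0.204, 0.03]
contact_force: [0.2, 1.3, -0.6]
gripper_width: 85.5
```

Emit:
apply_moves --increments '[[[0.1,0.4,0.3,0.05,-0.28,-0.22,1],[0.1,0.8,0.6,0.1,-0.55,-0.44,1],[0.1,1,0.8,0.14,-0.82,-0.66,1],[0.1,1,0.8,0.14,-0.82,-0.66,1],[0.1,1,0.8,0.14,-0.82,-0.66,1]]]'

```text
clock: 4.2
position: [457.3, -293.5, 366.8]
ee_rot: [1.0, 0.03, -0.002, 0.001]
contact_force: [-0.2, 1.0, -0.2]
gripper_width: 85.2
```

```bash
python3 - <<'E'
from h import *
from bench import arm
st=arm.read_state()
need([498,-353,270],toolR(.064),st)
E
```

```text
shift/100 [0.373 0.618 0.968] turn/.5 [ 0.003  0.007 -0.006]
```

Emit:
apply_moves --increments '[[[0.18,0.3,0.4,0,0,0,1],[0.3,0.6,0.8,0,0,0,1],[0.37,0.62,0.97,0,0,0,1],[0.37,0.62,0.97,0,0,0,1],[0.37,0.62,0.97,0,0,0,1]]]'

```text
clock: 4.7
position: [496.4, -352.0, 273.8]
ee_rot: [1.0, 0.031, 0.001, 0.002]
contact_force: [0.7, -0.5, 0.9]
gripper_width: 85.5
```

```bash
python3 - <<'E'
from h import *
from bench import arm
st=arm.read_state(); print(st["position"],st["joints"].round(2))
p=arm.get_image("wrist"); pickle.dump((st,p),open("w2.pkl","wb")); cv2.imwrite("pics/w2.png",p["img"][:,:,::-1])
for l in("lower_grip","lower_standoff"): print([(m["at"],m["conf"]) for m in arm.mark_of(l,p)])
Rp=platR(.064,0);c=np.array([498,-353,4.]);sg=np.array([(1,1),(1,-1),(-1,1),(-1,-1)])
print(proj(np.c_[sg*[110,85],np.zeros(4)]@Rp.T+c,p)); print(proj(np.c_[sg*[92,67],np.full(4,66)]@Rp.T+c,p)); print(proj(np.array([[50,0,38],[-50,0,38]])@Rp.T+c,p))
E
```

```text
[ 496.35845069 -351.98315657  273.80625469] [-0.35  0.38 -0.08  0.   -1.11  1.98]
[([275.2, 197.9], 0.56)]
[([189.1, 87.4], 0.71)]
[[184.83958732  71.99858099]
 [367.49725817  71.45468965]
 [201.80939032 281.94822307]
 [351.74567876 281.30431796]]
[[188.44587473  89.66810995]
 [364.58593569  89.12778057]
 [205.22382163 300.20200488]
 [348.9187747  299.56717514]]
[[276.56666146 141.30873626]
 [276.84820597 246.48905099]]
```

View pics/w2.png

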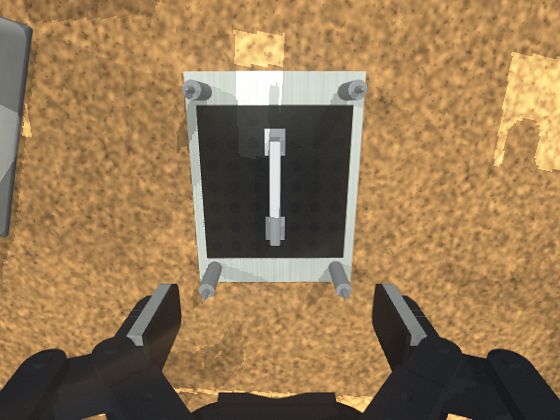

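The lower deck sits squarely under the camera, with its handle from (275,135) to (275,245), within about 1 px of the prediction. I'll refine the estimate with an enlarged crop.

```bash
python3 - <<'E'
from h import *
st,p=pickle.load(open("w2.pkl","rb"))
im=p["img"][:,:,::-1]
cv2.imwrite("pics/w2a.png",cv2.resize(im[62:142,178:376],None,fx=4,fy=4,interpolation=cv2.INTER_CUBIC))
cv2.imwrite("pics/w2b.png",cv2.resize(im[210:310,185:370],None,fx=4,fy=4,interpolation=cv2.INTER_CUBIC))
E
```

```text
(no output)
```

View pics/w2a.png

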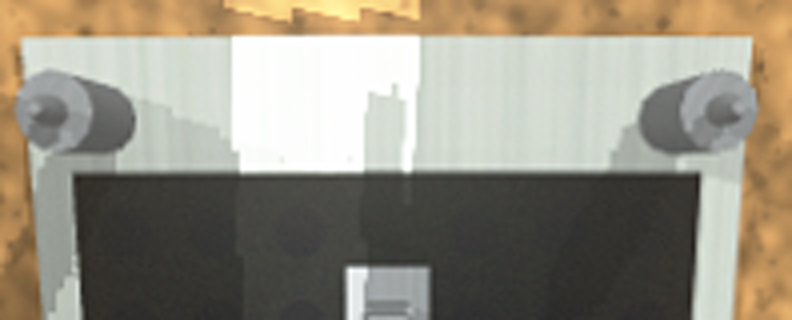

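View pics/w2b.png

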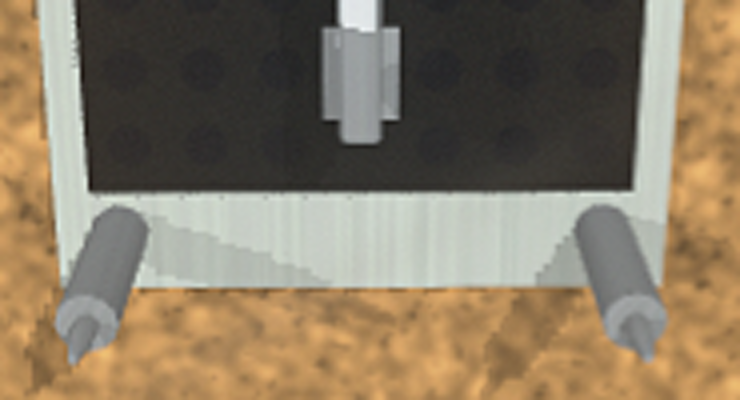

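```bash
python3 - <<'E'
from h import *
from fitp import pts,sg
from bench import arm
st,p=pickle.load(open("w2.pkl","rb"))
A=lambda l:pts(l,(178,62)); B=lambda l:pts(l,(185,210))
cor=np.r_[A([(22,38),(752,37)]),B([(62,288),(662,286)])]
tip=np.r_[A([(41,106),(736,107)]),B([(74,362),(649,360)])]
sh=np.r_[A([(54,112),(719,111)]),B([(87,322),(636,322)])]
Pc=np.c_[sg*[110,85],np.full(4,-31)];Pt=np.c_[sg*[92,67],np.full(4,35)];Ps=np.c_[sg*[92,67],np.full(4,19)]
def f(q):
    Rm=platR(q[3],0);w=lambda X:X@Rm.T+q[:3]
    return np.r_[(proj(w(Pc),p)-cor).ravel(),(proj(w(Pt),p)-tip).ravel(),(proj(w(Ps),p)-sh).ravel()]
r=least_squares(f,[498,-353,35,.064]);print(r.x.round(3));print(r.fun.reshape(-1,2).round(2).tolist())
q=r.x
need([q[0],q[1],35+54],toolR(q[3]),arm.read_state())
E
```

```text
[ 4.98419e+02 -3.51226e+02  3.47890e+01  6.20000e-02]
[[0.08, 0.1], [0.21, 0.17], [-0.05, -0.31], [-0.12, -0.18], [-1.48, 0.65], [0.89, 0.2], [0.03, -0.66], [-0.03, -0.54], [0.2, -0.07], [0.29, -0.01], [0.04, 0.36], [-0.03, 0.01]]
shift/100 [ 0.013 -0.017  1.863] turn/.5 [ 0.011 -0.01   0.001]
```

Emit:
apply_moves --increments '[[[0.01,-0.02,0.4,0.01,-0.01,0,1],[0.01,-0.02,0.8,0.01,-0.01,0,1],[0.01,-0.02,1,0.01,-0.01,0,1],[0.01,-0.02,1,0.01,-0.01,0,1]]]'

```text
clock: 5.25
position: [495.4, -349.9, 170.9]
ee_rot: [1.0, 0.031, -0.004, -0.002]
contact_force: [-0.1, -0.7, 0.4]
gripper_width: 85.5
```

```bash
python3 - <<'E'
from h import *
from bench import arm
need([498.4,-351.2,89],toolR(.062),arm.read_state())
E
```

```text
shift/100 [0.036 0.018 0.819] turn/.5 [-0.008  0.016 -0.001]
```

```bash
cat > chain.py <<'E'
from h import *
# final rows of each call
M=[[.84,.86,-.4,0,0,0]]*3+[[.83,.84,-.21,0,0,0],[.83,.84,-.21,.05,.83,-.27],[.1,1,0,0,0,0],[.1,1,.4,0,0,0],[.1,1,.8,.14,-.82,-.66],[.37,.62,.97,0,0,0],[.01,-.02,1,.01,-.01,0]]
def chain(M):
    p=np.array([248.983,573.243,303.912]);Q=R.from_quat([.97906,-.20358,0,0])
    out=[]
    for m in M:
        p=p+Q.as_matrix()@(np.array(m[:3])*100); Q=Q*R.from_rotvec(np.array(m[3:])*.5); out.append((p,Q))
    return out
if __name__=="__main__":
    for p,Q in chain(M): print(p.round(1),Q.as_quat().round(3))
E
python3 chain.py
```

```text
[291.7 460.9 343.9] [ 0.979 -0.204  0.     0.   ]
[334.5 348.5 383.9] [ 0.979 -0.204  0.     0.   ]
[377.2 236.2 423.9] [ 0.979 -0.204  0.     0.   ]
[419.9 126.  444.9] [ 0.979 -0.204  0.     0.   ]
[462.5  15.9 465.9] [ 0.969 -0.133  0.204  0.03 ]
[444.3 -82.8 470.3] [ 0.969 -0.133  0.204  0.03 ]
[ 441.6 -186.   438.1] [ 0.969 -0.133  0.204  0.03 ]
[ 454.4 -293.7  369.2] [1.    0.031 0.    0.001]
[ 495.2 -353.6  272.4] [1.    0.031 0.    0.001]
[ 496.1 -351.9  172.4] [ 1.     0.031 -0.002 -0.001]
```

```bash
python3 - <<'E'
from h import *
from chain import *
c=[(np.array([248.983,573.243,303.912]),R.from_quat([.97906,-.20358,0,0]))]+chain(M)
a=pickle.load(open("a.pkl","rb"))["wrist"];w=[(0,a),(5,pickle.load(open("w1.pkl","rb"))[1]),(9,pickle.load(open("w2.pkl","rb"))[1])]
for i,p in w:
    P=np.array(p["pose"]);Rt=c[i][1].as_matrix(); print((Rt.T@(P[:3,3]-c[i][0])).round(2), R.from_matrix(Rt.T@P[:3,:3]).as_rotvec().round(4))
E
python3 - <<'E'
import sys; sys.path.insert(0,'.')
from bench import arm
import numpy as np
for i in range(3):
    p=arm.get_image("wrist"); s=arm.read_state(); print(s["clock"],s["position"].round(2),s["ee_rot"].round(4),np.array(p["pose"])[:3,3].round(2))
E
```

```text
[ 83.64  -0.15 -69.93] [2.0426 2.0445 0.3406]
[ 83.41   0.75 -69.94] [2.0404 2.0463 0.3406]
[ 84.78  -1.63 -71.49] [2.0443 2.0448 0.3368]
5.3 [ 496.62 -350.62  173.11] [ 9.995e-01  3.100e-02 -2.300e-03 -7.000e-04] [ 579.48 -345.13  240.15]
5.35 [ 497.45 -351.03  174.46] [ 0.9995  0.0312 -0.001  -0.    ] [ 580.45 -345.64  242.65]
5.4 [ 497.77 -351.23  175.1 ] [ 9.995e-01  3.110e-02 -2.000e-04  3.000e-04] [ 581.06 -345.97  244.24]
```

```bash
python3 - <<'E'
from bench import arm
import numpy as np
for i in range(8):
    p=arm.get_image("wrist"); s=arm.read_state(); print(s["clock"],s["position"].round(2),s["ee_rot"].round(4),s["joint_vel"].round(3))
E
```

```text
5.45 [ 497.78 -351.27  175.19] [ 9.995e-01  3.100e-02 -0.000e+00  3.000e-04] [-0.002 -0.001 -0.004 -0.004  0.002 -0.   ]
5.5 [ 497.64 -351.24  174.99] [ 9.995e-01  3.090e-02 -1.000e-04  1.000e-04] [ 0.     0.005 -0.008 -0.003  0.002  0.001]
5.55 [ 497.44 -351.18  174.68] [ 9.995e-01  3.080e-02 -4.000e-04 -0.000e+00] [-0.     0.008 -0.011 -0.005  0.001 -0.   ]
5.6 [ 497.22 -351.14  174.28] [ 9.995e-01  3.080e-02 -7.000e-04 -2.000e-04] [-0.001  0.008 -0.009 -0.003  0.003  0.002]
5.65 [ 497.02 -351.06  173.86] [ 9.995e-01  3.070e-02 -1.100e-03 -4.000e-04] [-0.     0.008 -0.009  0.001  0.001 -0.   ]
5.7 [ 496.85 -351.01  173.48] [ 9.995e-01  3.070e-02 -1.400e-03 -6.000e-04] [-0.001  0.008 -0.007 -0.     0.002  0.002]
5.75 [ 496.76 -350.97  173.19] [ 9.995e-01  3.070e-02 -1.700e-03 -7.000e-04] [ 0.001  0.008 -0.004  0.001  0.001 -0.001]
5.8 [ 496.67 -350.93  172.92] [ 9.995e-01  3.070e-02 -1.900e-03 -8.000e-04] [-0.     0.007 -0.002 -0.004  0.001  0.001]
```

Emit:
apply_moves --increments '[[[0.02,0,0.3,-0.004,0.008,0,1],[0.02,0,0.6,-0.004,0.008,0,1],[0.02,0,0.75,-0.004,0.008,0,1],[0.02,0,0.835,-0.004,0.008,0,1],[0.02,0,0.835,-0.004,0.008,0,1],[0.02,0,0.835,-0.004,0.008,0,1],[0.02,0,0.835,-0.004,0.008,0,1],[0.02,0,0.835,-0.004,0.008,0,1],[0.02,0,0.835,-0.004,0.008,0,1],[0.02,0,0.835,-0.004,0.008,0,1]]]'

```text
clock: 6.8
position: [498.3, -350.7, 89.4]
ee_rot: [1.0, 0.031, 0.0, 0.0]
contact_force: [0.0, -0.4, -0.6]
gripper_width: 85.2
```

```bash
python3 - <<'E'
from h import *
from bench import arm
p=arm.get_image("wrist");st=arm.read_state();print(st["position"],st["ee_rot"].round(4),st["contact_force"]); need([498.4,-351.2,89],toolR(.062),st)
cv2.imwrite("pics/w3.png",p["img"][:,:,::-1])
E
```

```text
[ 498.250321   -350.6608687    89.26470559] [ 9.995e-01  3.070e-02 -0.000e+00  1.000e-04] [0.23593988 0.82635677 0.189884  ]
shift/100 [0.001 0.005 0.003] turn/.5 [ 0.001  0.    -0.001]
```

View pics/w3.png

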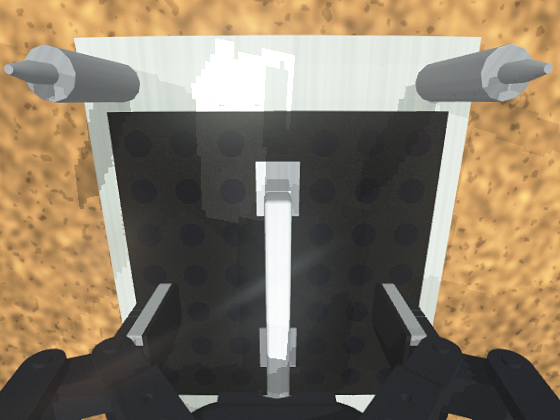

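The arm is within 0.5 mm of target and the bar is centred between the pads at about (277,310). Now I'll close the gripper.

Emit:
apply_moves --increments '[[[0,0,0,0,0,0,-1],[0,0,0,0,0,0,-1],[0,0,0,0,0,0,-1],[0,0,0,0,0,0,-1],[0,0,0,0,0,0,-1],[0,0,0,0,0,0,-1],[0,0,0,0,0,0,-1],[0,0,0,0,0,0,-1],[0,0,0,0,0,0,-1],[0,0,0,0,0,0,-1]]]'

```text
clock: 7.85
position: [498.3, -350.7, 89.1]
ee_rot: [1.0, 0.031, -0.0, 0.0]
contact_force: [-0.3, 0.2, 1.9]
gripper_width: 9.3
```

```bash
python3 - <<'E'
from h import *
from bench import arm
p=arm.get_image("wrist");st=arm.read_state();print(st["position"],st["ee_rot"].round(4),st["contact_force"])
cv2.imwrite("pics/w4.png",p["img"][:,:,::-1]);pickle.dump((st,p),open("w4.pkl","wb"))
E
```

```text
[ 498.27026962 -350.66481552   89.06434858] [ 9.995e-01  3.080e-02 -2.000e-04  1.000e-04] [-0.01728118  0.72413161  1.81387725]
```

View pics/w4.png

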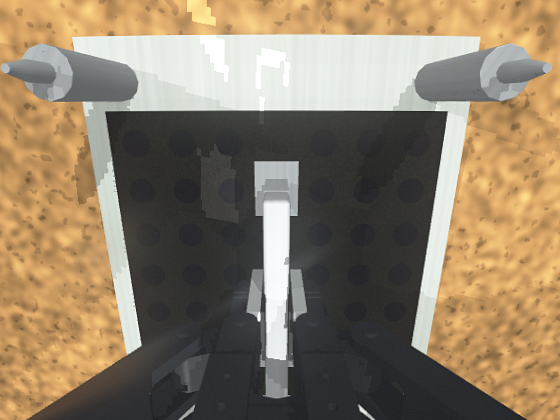

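Emit:
apply_moves --increments '[[[0,0,-0.1,0,0,0,-1],[0,0,-0.3,0,0,0,-1],[0,0,-0.6,0,0,0,-1],[0,0,-1,0,0,0,-1]]]'

```text
clock: 8.3
position: [496.4, -349.6, 187.2]
ee_rot: [1.0, 0.03, -0.003, -0.002]
contact_force: [0.5, 0.1, -4.5]
gripper_width: 8.8
```

Emit:
apply_moves --increments '[[[0,0,-0.4,0,0,0,-1],[0,0,-0.8,0,0,0,-1],[0,0,-1,0,0,0,-1]]]'

```text
clock: 8.6
position: [498.5, -350.8, 292.7]
ee_rot: [1.0, 0.031, 0.002, 0.001]
contact_force: [0.4, -0.6, -4.6]
gripper_width: 8.9
```

```bash
python3 - <<'E'
from h import *
from bench import arm
p=arm.get_image("wrist");st=arm.read_state();print(st["position"],st["ee_rot"].round(4),st["contact_force"],st["gripper_width"])
cv2.imwrite("pics/w5.png",p["img"][:,:,::-1]);pickle.dump((st,p),open("w5.pkl","wb"))
C=np.array([555.58,-11.06,139.6]);Rp=platR(-.283)
print("home TCP",C+Rp@[0,0,75+54]);
for h in(150,60): need(C+Rp@[0,0,129+h],toolR(-.283,24),st)
E
```

```text
[ 499.21145686 -351.2983543   295.2104885 ] [0.9995 0.031  0.0035 0.0022] [ 1.52003389 -1.37038424 -1.00246452] 9.271691937439641
home TCP [505.19808349   3.59132343 257.44736404]
shift/100 [-0.288 -3.74  -1.012] turn/.5 [-0.138  0.814  0.681]
shift/100 [ 0.051 -3.62  -0.187] turn/.5 [-0.138  0.814  0.681]
```

View pics/w5.png

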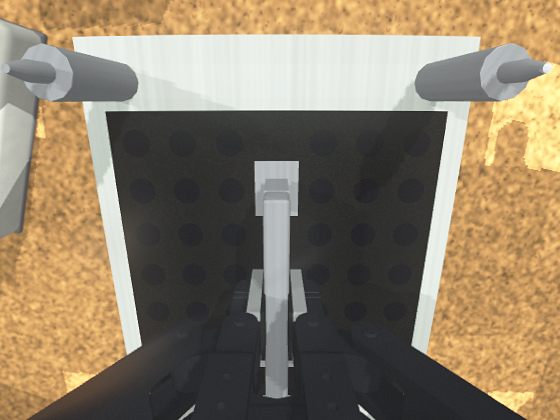

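```bash
python3 - <<'E'
from h import *
from fitp import sg
X=np.array([[110,85,-31],[110,-85,-31],[92,67,19],[92,-67,19],[92,67,35],[92,-67,35]],float)
for n in("w4","w5"):
    st,p=pickle.load(open(n+".pkl","rb"))
    Rt=R.from_quat(st["ee_rot"]).as_matrix()@np.diag([1,-1,-1]); g=st["position"]+R.from_quat(st["ee_rot"]).as_matrix()@[0,0,54]
    print(proj(X@Rt.T+g,p).round(1).tolist())
obs=np.array([[73,37],[480,36],[50,73],[505,72],[6,68],[549,67]],float)
st,p=pickle.load(open("w5.pkl","rb"))
def f(q):
    Rm=Rt@R.from_rotvec(q[3:]).as_matrix(); return (proj(X@Rm.T+g+Rt@q[:3],p)-obs).ravel()
r=least_squares(f,np.zeros(6));print(r.x.round(4),r.fun.reshape(-1,2).round(1).tolist())
r=least_squares(lambda q:f(np.r_[q[:3],0,0,q[3]]),np.zeros(4));print(r.x.round(4),r.fun.reshape(-1,2).round(1).tolist())
E
```

```text
[[72.3, 37.7], [480.7, 37.0], [46.3, 74.2], [506.6, 73.6], [5.4, 69.7], [547.4, 68.9]]
[[69.9, 34.0], [487.1, 33.0], [41.8, 70.6], [515.9, 69.7], [-1.3, 65.6], [559.7, 64.4]]
[-4.8430e-01  2.3470e-01 -2.7902e+00  6.7000e-03  5.4000e-03  6.0000e-04] [[-0.1, 0.1], [0.2, 0.3], [-2.1, -0.1], [1.8, -0.1], [1.6, 0.0], [-1.3, -0.1]]
[-0.3893  0.4854 -3.3049  0.    ] [[0.5, -0.5], [1.2, -0.6], [-2.2, -0.0], [1.6, -0.0], [1.3, 0.5], [-1.8, 0.3]]
```

Emit:
apply_moves --increments '[[[0,-0.1,-0.2,-0.03,0.2,0.17,-1],[0,-0.2,-0.4,-0.06,0.4,0.34,-1],[-0.05,-0.4,-0.55,-0.1,0.6,0.51,-1],[-0.1,-0.6,-0.6,-0.138,0.814,0.681,-1],[-0.1,-0.6,-0.6,-0.138,0.814,0.681,-1],[-0.1,-0.6,-0.6,-0.138,0.814,0.681,-1]]]'

```text
clock: 9.25
position: [482.9, -290.4, 347.1]
ee_rot: [0.97, -0.138, 0.199, 0.027]
contact_force: [-0.9, -0.1, -3.7]
gripper_width: 9.1
```

```bash
cat > pl.py <<'E'
from h import *
C=np.array([555.58,-11.06,139.6]);YAW=-.283;Rp=platR(YAW)
def rel(st,base=75):
    """grasp point + tool axes in platform frame"""
    Rt=R.from_quat(st["ee_rot"]).as_matrix(); g=st["position"]+Rt@[0,0,54]
    v=Rp.T@(g-C); e=R.from_matrix(Rp.T@Rt@np.diag([1,-1,-1])).as_rotvec()
    print("clock",round(st["clock"],2),"grasp in platform",v.round(2),"above home",round(v[2]-base,2),"rot err",e.round(4),"F",(Rp.T@st["contact_force"]).round(1),"w",round(st["gripper_width"],1))
E
python3 - <<'E'
from pl import *
from bench import arm
st=arm.read_state();rel(st);need(C+Rp@[0,0,129+100],toolR(YAW,24),st)
E
```

```text
clock 9.25 grasp in platform [  91.19 -288.41  132.23] above home 57.23 rot err [ 0.0021  0.0136 -0.0004] F [-2.3 -0.3 -3. ] w 9.1
shift/100 [-0.926 -2.886 -0.409] turn/.5 [-0.004  0.027 -0.001]
```

Emit:
apply_moves --increments '[[[-0.2,-0.3,-0.2,0,0,0,-1],[-0.5,-0.6,-0.4,0,0.01,0,-1],[-0.6,-0.96,-0.41,0,0.01,0,-1]]]'

```text
clock: 9.55
position: [441.3, -179.0, 362.9]
ee_rot: [0.969, -0.14, 0.204, 0.028]
contact_force: [1.5, -0.2, -4.0]
gripper_width: 8.9
```

Emit:
apply_moves --increments '[[[-0.2,-0.4,0,0,0,0,-1],[-0.3,-0.8,0,0,0,0,-1],[-0.33,-0.96,0,0,0,0,-1]]]'

```text
clock: 9.85
position: [440.8, -76.5, 348.5]
ee_rot: [0.969, -0.137, 0.203, 0.028]
contact_force: [0.0, -0.2, -4.1]
gripper_width: 8.9
```

Emit:
apply_moves --increments '[[[0,-0.4,0,0,0,0,-1],[0,-0.8,0,0,0,0,-1],[0,-0.96,0,0,0,0,-1],[0,-0.96,0,0,0,0,-1],[0,-0.96,0,0,0,0,-1],[0,-0.96,0,0,0,0,-1],[0,-0.96,0,0,0,0,-1]]]'

```text
clock: 10.55
position: [467.6, 12.7, 349.6]
ee_rot: [0.969, -0.139, 0.204, 0.029]
contact_force: [-0.4, -0.1, -4.8]
gripper_width: 8.7
```

```bash
python3 - <<'E'
from pl import *
from bench import arm
for i in range(8):
    p=arm.get_image("wrist");st=arm.read_state();rel(st)
need(C+Rp@[0,0,129+25],toolR(YAW,24),st)
cv2.imwrite("pics/w6.png",p["img"][:,:,::-1]);pickle.dump((st,p),open("w6.pkl","wb"))
E
```

```text
clock 10.6 grasp in platform [  1.99  -1.69 175.02] above home 100.02 rot err [ 0.0006  0.0039 -0.0026] F [-2.   0.  -3.9] w 8.5
clock 10.65 grasp in platform [  2.04  -1.6  175.14] above home 100.14 rot err [ 0.0009  0.0036 -0.0025] F [-0.9  0.4 -3.8] w 8.7
clock 10.7 grasp in platform [  2.03  -1.49 175.18] above home 100.18 rot err [ 0.001   0.0035 -0.0024] F [-0.4 -0.2 -4.4] w 8.7
clock 10.75 grasp in platform [  2.02  -1.36 175.22] above home 100.22 rot err [ 0.0011  0.0035 -0.0022] F [-1.7 -0.3 -5.2] w 8.9
clock 10.8 grasp in platform [  2.    -1.24 175.22] above home 100.22 rot err [ 0.0012  0.0035 -0.0019] F [-2.3 -0.3 -5.2] w 8.9
clock 10.85 grasp in platform [  1.99  -1.13 175.22] above home 100.22 rot err [ 0.0013  0.0035 -0.0017] F [-1.6  0.2 -4.2] w 8.6
clock 10.9 grasp in platform [  1.98  -1.03 175.21] above home 100.21 rot err [ 0.0014  0.0035 -0.0016] F [-1.8  0.4 -4.7] w 8.7
clock 10.95 grasp in platform [  1.97  -0.94 175.2 ] above home 100.2 rot err [ 0.0014  0.0035 -0.0014] F [-1.8  0.6 -4.5] w 8.7
shift/100 [-0.019 -0.009  0.752] turn/.5 [-0.003  0.007 -0.003]
```

View pics/w6.png

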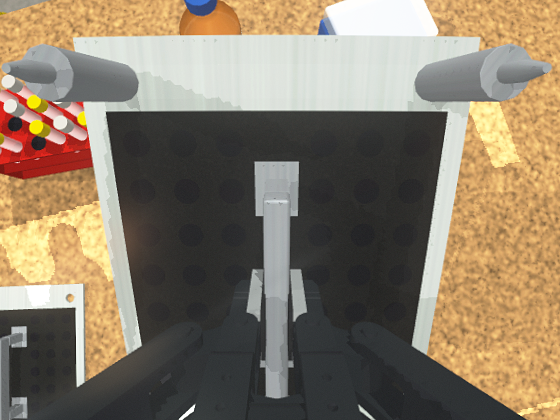

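Emit:
apply_moves --increments '[[[-0.02,-0.005,0.2,-0.003,0.007,0,-1],[-0.02,-0.005,0.4,-0.003,0.007,0,-1],[-0.02,-0.005,0.6,-0.003,0.007,0,-1],[-0.02,-0.005,0.76,-0.003,0.007,0,-1],[-0.02,-0.005,0.76,-0.003,0.007,0,-1],[-0.02,-0.005,0.76,-0.003,0.007,0,-1],[-0.02,-0.005,0.76,-0.003,0.007,0,-1],[-0.02,-0.005,0.76,-0.003,0.007,0,-1],[-0.02,-0.005,0.76,-0.003,0.007,0,-1],[-0.02,-0.005,0.76,-0.003,0.007,0,-1]]]'

```text
clock: 11.95
position: [495.6, 6.2, 280.0]
ee_rot: [0.968, -0.138, 0.206, 0.029]
contact_force: [-0.3, 0.3, -4.6]
gripper_width: 8.8
```

```bash
python3 - <<'E'
from pl import *
from bench import arm
for i in range(4):
    p=arm.get_image("scene");st=arm.read_state();rel(st)
cv2.imwrite("pics/s7.png",cv2.resize(p["img"][120:240,200:340,::-1],None,fx=5,fy=5,interpolation=cv2.INTER_CUBIC))
p=arm.get_image("top");cv2.imwrite("pics/t7.png",cv2.resize(p["img"][180:290,255:365,::-1],None,fx=5,fy=5,interpolation=cv2.INTER_CUBIC))
E
```

```text
clock 12.0 grasp in platform [ 1.00e-02 -1.40e-01  9.95e+01] above home 24.5 rot err [ 0.0004 -0.0005 -0.0012] F [-1.4 -0.4 -3.8] w 8.6
clock 12.05 grasp in platform [-7.000e-02 -1.900e-01  9.939e+01] above home 24.39 rot err [ 0.0002 -0.0003 -0.0012] F [-2.   0.1 -4.3] w 9.3
clock 12.1 grasp in platform [-0.1  -0.21 99.31] above home 24.31 rot err [ 0.0001 -0.0001 -0.0012] F [-1.9  0.5 -3.8] w 8.8
clock 12.15 grasp in platform [-0.15 -0.26 99.22] above home 24.22 rot err [-0.      0.     -0.0012] F [-2.  -0.6 -4.2] w 9.0
```

View pics/s7.png

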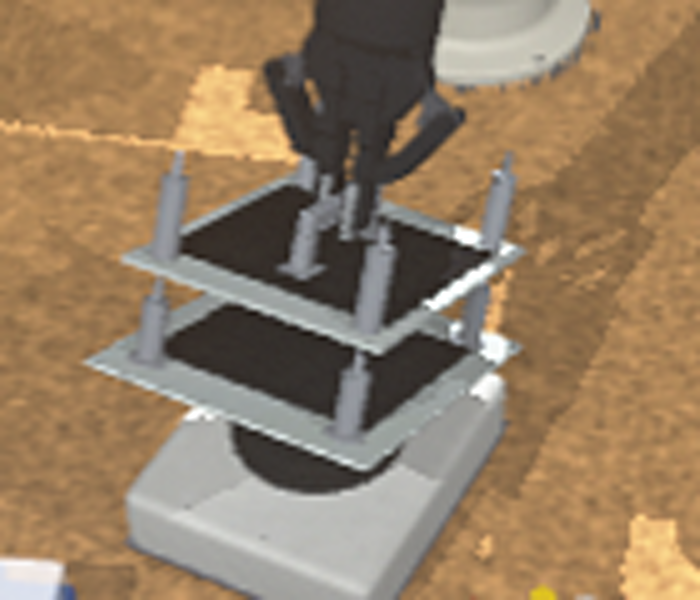

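The scene view shows the deck parallel to the platform and centred just above the four pins; the front pin tip is at about (360,350) in the crop. I'll lower it.

Emit:
apply_moves --increments '[[[0,0,0.03,0,0,0,-1],[0,0,0.06,0,0,0,-1],[0,0,0.09,0,0,0,-1],[0,0,0.12,0,0,0,-1],[0,0,0.15,0,0,0,-1],[0,0,0.15,0,0,0,-1],[0,0,0.15,0,0,0,-1],[0,0,0.15,0,0,0,-1]]]'

```text
clock: 13.0
position: [501.5, 4.4, 265.8]
ee_rot: [0.968, -0.139, 0.206, 0.029]
contact_force: [0.0, 0.3, -4.2]
gripper_width: 8.8
```

```bash
python3 - <<'E'
from pl import *
from bench import arm
p=arm.get_image("wrist");st=arm.read_state();rel(st)
cv2.imwrite("pics/w8.png",p["img"][:,:,::-1]);pickle.dump((st,p),open("w8.pkl","wb"))
p=arm.get_image("scene");rel(arm.read_state())
cv2.imwrite("pics/s8.png",cv2.resize(p["img"][120:240,200:340,::-1],None,fx=5,fy=5,interpolation=cv2.INTER_CUBIC))
E
```

```text
clock 13.05 grasp in platform [-2.000e-02 -2.000e-01  8.427e+01] above home 9.27 rot err [ 0.0001 -0.0002 -0.0013] F [-1.2 -0.5 -4.2] w 9.0
clock 13.1 grasp in platform [-3.000e-02 -1.900e-01  8.428e+01] above home 9.28 rot err [ 0.0001 -0.0002 -0.0012] F [-2.6 -0.5 -4. ] w 8.7
```

View pics/s8.png

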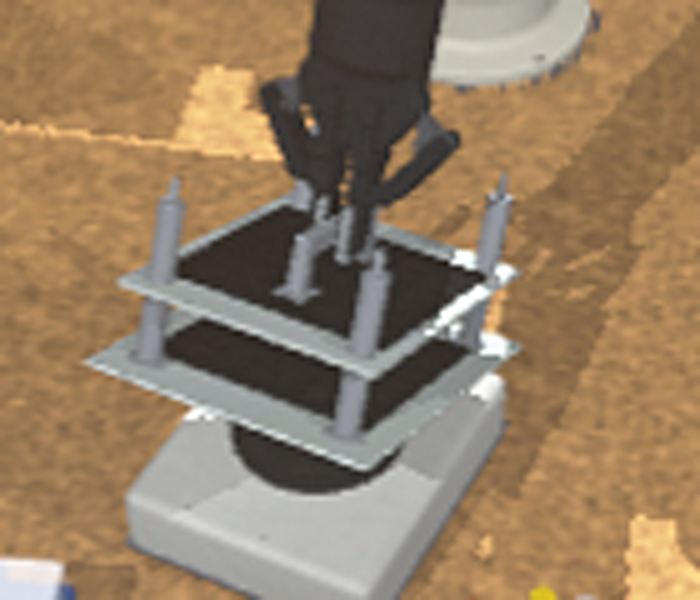

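View pics/w8.png

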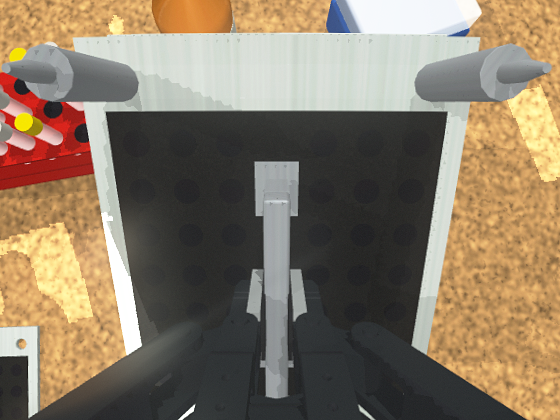

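The four pins have entered the holes with no contact force, the deck hasn't moved in the grip, and it is 9 mm from home. I'll lower it until contact.

Emit:
apply_moves --increments '[[[0,0,0.02,0,0,0,-1],[0,0,0.04,0,0,0,-1],[0,0,0.06,0,0,0,-1],[0,0,0.08,0,0,0,-1],[0,0,0.095,0,0,0,-1],[0,0,0.095,0,0,0,-1],[0,0,0.095,0,0,0,-1],[0,0,0.095,0,0,0,-1]]]'

```text
clock: 13.9
position: [504.7, 3.4, 257.7]
ee_rot: [0.968, -0.138, 0.206, 0.029]
contact_force: [-8.9, 3.1, 2.9]
gripper_width: 8.9
```

```bash
python3 - <<'E'
from pl import *
from bench import arm
for i in range(3):
    p=arm.get_image("scene");rel(arm.read_state())
E
```

```text
clock 13.95 grasp in platform [-0.22 -0.35 75.42] above home 0.42 rot err [ 0.     -0.0007 -0.001 ] F [-7.3  0.3  6.7] w 8.8
clock 14.0 grasp in platform [-0.23 -0.35 75.4 ] above home 0.4 rot err [ 0.     -0.0007 -0.0009] F [-7.   0.7  6.9] w 9.0
clock 14.05 grasp in platform [-0.21 -0.35 75.42] above home 0.42 rot err [ 0.     -0.0007 -0.0009] F [-6.   0.5  6.1] w 8.8
```

Emit:
apply_moves --increments '[[[0,0,0.005,0,0,0,-1],[0,0,0.01,0,0,0,-1],[0,0,0.01,0,0,0,-1],[0,0,0.01,0,0,0,-1],[0,0,0.01,0,0,0,-1]]]'

```text
clock: 14.55
position: [504.7, 3.3, 257.7]
ee_rot: [0.968, -0.138, 0.207, 0.029]
contact_force: [-15.7, 5.9, 10.1]
gripper_width: 8.7
```

```bash
python3 - <<'E'
from pl import *
from bench import arm
p=arm.get_image("wrist");st=arm.read_state();rel(st)
cv2.imwrite("pics/w9.png",p["img"][:,:,::-1]);pickle.dump((st,p),open("w9.pkl","wb"))
p=arm.get_image("scene");rel(arm.read_state());print(arm.read_state()["wrist_torque"])
cv2.imwrite("pics/s9.png",cv2.resize(p["img"][120:240,200:340,::-1],None,fx=5,fy=5,interpolation=cv2.INTER_CUBIC))
E
```

```text
clock 14.6 grasp in platform [-0.18 -0.37 75.36] above home 0.36 rot err [ 0.0003 -0.0018 -0.0009] F [-11.9   0.6  17. ] w 9.0
clock 14.65 grasp in platform [-0.17 -0.36 75.35] above home 0.35 rot err [ 0.0003 -0.0018 -0.0008] F [-12.    1.3  17.4] w 8.9
[1.35599023 3.8752693  0.15218767]
```

View pics/s9.png

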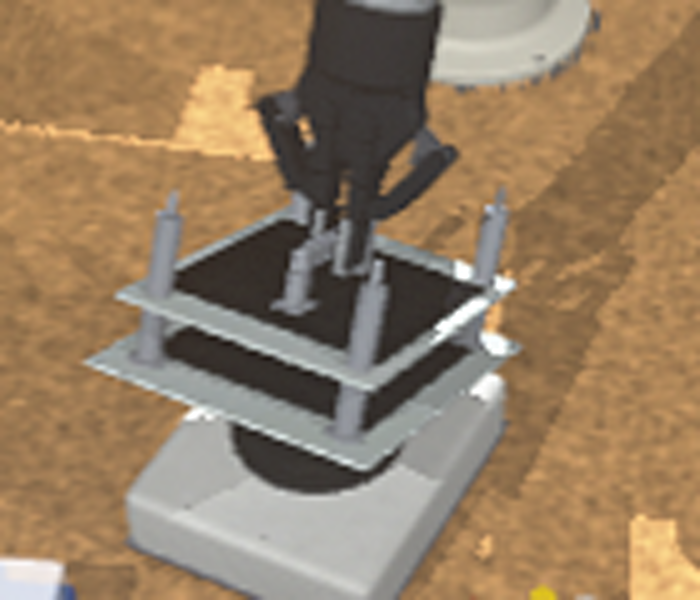

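View pics/w9.png

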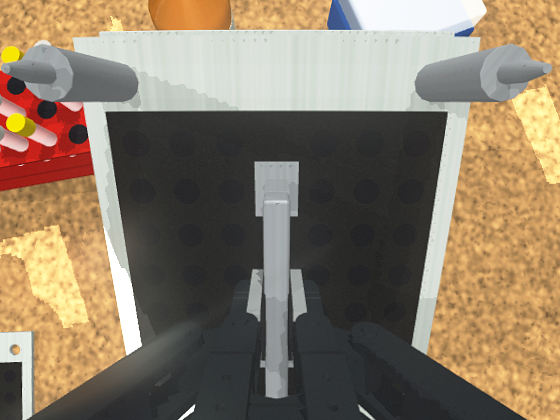

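Emit:
apply_moves --increments '[[[0,0,-0.01,0,0,0,-1],[0,0,-0.01,0,0,0,-1],[0,0,-0.01,0,0,0,-1],[0,0,-0.01,0,0,0,-0.7],[0,0,-0.01,0,0,0,-0.4],[0,0,-0.01,0,0,0,0],[0,0,-0.01,0,0,0,0.5],[0,0,-0.01,0,0,0,0.5],[0,0,-0.01,0,0,0,0.5],[0,0,-0.01,0,0,0,0.5]]]'

```text
clock: 15.65
position: [505.2, 3.3, 257.0]
ee_rot: [0.968, -0.139, 0.206, 0.029]
contact_force: [0.1, -0.3, 0.6]
gripper_width: 63.9
```

```bash
python3 - <<'E'
from pl import *
from bench import arm
p=arm.get_image("wrist");st=arm.read_state();rel(st)
cv2.imwrite("pics/w10.png",p["img"][:,:,::-1]);pickle.dump((st,p),open("w10.pkl","wb"))
E
```

```text
clock 15.7 grasp in platform [-0.14 -0.29 74.6 ] above home -0.4 rot err [-0.0002  0.0001 -0.0011] F [-0.1  0.1  1.3] w 63.8
```

View pics/w10.png

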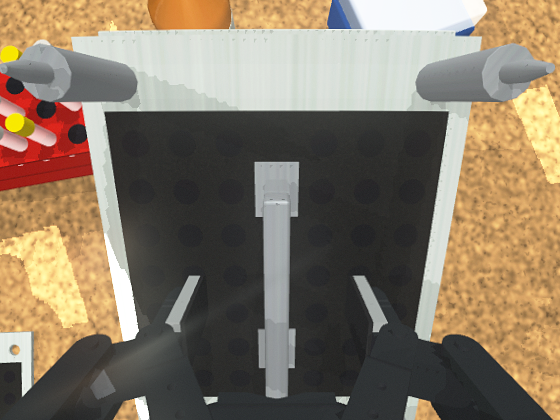

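The deck stayed seated after release. I'll retreat along the platform normal and measure the fitted deck.

Emit:
apply_moves --increments '[[[0,0,-0.2,0,0,0,0.6],[0,0,-0.5,0,0,0,0.6],[0,0,-0.9,0,0,0,0.6],[0,0,-1,0,0,0,0.6]]]'

```text
clock: 16.1
position: [466.5, 15.6, 352.7]
ee_rot: [0.968, -0.138, 0.209, 0.027]
contact_force: [0.7, 0.0, 0.0]
gripper_width: 68.5
```

Emit:
apply_moves --increments '[[[0.2,0,-0.4,0,0,0,1],[0.4,0,-0.8,0,0,0,1],[0.4,0,-1,0,0,0,1],[0.4,0,-1,0,0,0,1],[0.4,0,-1,0,0,0,1],[0.4,0,-1,0,0,0,1]]]'

```text
clock: 16.7
position: [461.8, 15.6, 454.1]
ee_rot: [0.969, -0.139, 0.204, 0.03]
contact_force: [-0.3, -0.1, -1.0]
gripper_width: 85.5
```

```bash
python3 - <<'E'
from pl import *
from bench import arm
for i in range(6): p=arm.get_image("wrist")
st=arm.read_state();rel(st)
cv2.imwrite("pics/w11.png",p["img"][:,:,::-1]);pickle.dump((st,p),open("w11.pkl","wb"))
im=p["img"][:,:,::-1]
c=C+Rp@[0,0,75]
from fitp import sg
print(proj(np.c_[sg*[110,85],np.full(4,-31)]@Rp.T+c,p)); print(proj(np.c_[sg*[92,67],np.full(4,35)]@Rp.T+c,p))
E
```

```text
clock 17.0 grasp in platform [ 39.63  -0.39 274.03] above home 199.03 rot err [-0.001  0.001 -0.001] F [0.1 0.6 0.3] w 85.6
[[190.91067445 115.82443147]
 [360.35679108 115.37530322]
 [206.11617779 304.94512216]
 [346.26020801 304.56571879]]
[[195.34383289 141.27427593]
 [355.95033786 140.84703916]
 [210.00533533 326.60924726]
 [342.39839241 326.25030801]]
```

View pics/w11.png

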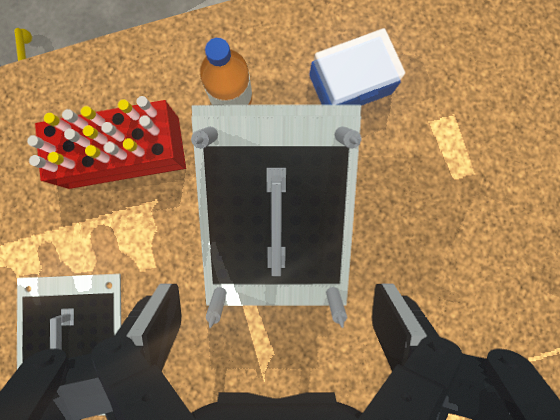

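```bash
python3 - <<'E'
from h import *
st,p=pickle.load(open("w11.pkl","rb"))
im=p["img"][:,:,::-1]
cv2.imwrite("pics/w11a.png",cv2.resize(im[95:165,185:370],None,fx=4,fy=4,interpolation=cv2.INTER_CUBIC))
cv2.imwrite("pics/w11b.png",cv2.resize(im[270:335,195:360],None,fx=4,fy=4,interpolation=cv2.INTER_CUBIC))
E
```

```text
(no output)
```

View pics/w11a.png

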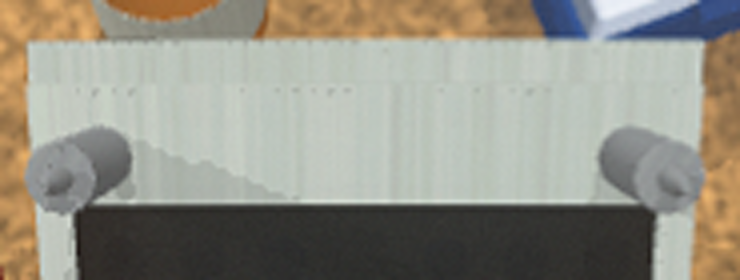

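View pics/w11b.png

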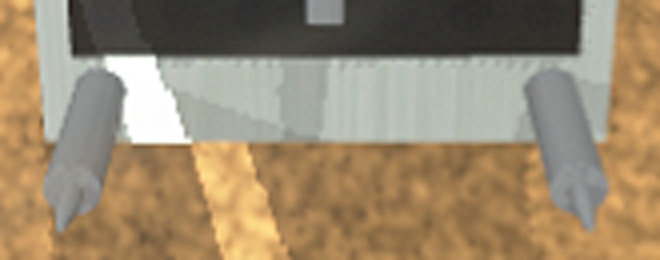

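```bash
python3 - <<'E'
from pl import *
from fitp import pts,sg
from bench import arm
st,p=pickle.load(open("w11.pkl","rb"))
A=lambda l:pts(l,(185,95)); B=lambda l:pts(l,(195,270))
cor=np.r_[A([(29,84),(701,83)]),B([(46,139),(606,141)])]
tip=B([(63,229),(592,229)])
sh=np.r_[A([(61,179),(670,175)]),B([(70,190),(579,192)])]
Pc=np.c_[sg*[110,85],np.full(4,-31)];Pt=np.c_[sg*[92,67],np.full(4,35)][2:];Ps=np.c_[sg*[92,67],np.full(4,19)]
def f(q):
    Rm=platR(q[3],24);w=lambda X:X@Rm.T+q[:3]
    return np.r_[(proj(w(Pc),p)-cor).ravel(),(proj(w(Pt),p)-tip).ravel(),(proj(w(Ps),p)-sh).ravel()]
r=least_squares(f,np.r_[C+Rp@[0,0,75],YAW]);print(r.x.round(3),"rel platform",(Rp.T@(r.x[:3]-C)).round(2));print(r.fun.reshape(-1,2).round(2).tolist())
st=arm.read_state(); need([452.3,362.3,270],toolR(-.229),st)
E
```

```text
[ 5.26165e+02 -2.61200e+00  2.08258e+02 -2.85000e-01] rel platform [-3.000e-02 -1.000e-01  7.517e+01]
[[-0.68, 0.08], [0.84, 0.2], [-0.09, 0.54], [0.11, -0.07], [-0.48, -0.26], [-0.28, -0.36], [-0.19, -0.22], [0.08, 0.66], [0.54, 0.01], [0.2, -0.59]]
shift/100 [-1.727 -3.3    1.26 ] turn/.5 [ 0.024 -0.835 -0.109]
```

Emit:
apply_moves --increments '[[[-0.2,-0.4,0,0,0,0,1],[-0.4,-0.8,0,0,0,0,1],[-0.57,-1,0,0,0,0,1]]]'

```text
clock: 17.3
position: [440.1, 128.3, 432.3]
ee_rot: [0.968, -0.138, 0.206, 0.029]
contact_force: [-0.4, 0.4, -0.2]
gripper_width: 85.3
```

Emit:
apply_moves --increments '[[[-0.2,-0.4,0.1,0,0,0,1],[-0.4,-0.8,0.2,0,0,0,1],[-0.57,-1,0.3,0,0,0,1]]]'

```text
clock: 17.6
position: [429.8, 236.4, 381.4]
ee_rot: [0.968, -0.137, 0.206, 0.029]
contact_force: [1.0, -0.3, -1.1]
gripper_width: 85.7
```

Emit:
apply_moves --increments '[[[-0.2,-0.4,0.1,0.01,-0.27,-0.03,1],[-0.4,-0.8,0.3,0.02,-0.54,-0.07,1],[-0.57,-1,0.5,0.024,-0.835,-0.11,1],[-0.57,-1,0.5,0.024,-0.835,-0.11,1]]]'

```text
clock: 18.0
position: [428.4, 340.9, 308.9]
ee_rot: [0.993, -0.115, -0.003, 0.002]
contact_force: [-0.2, -0.5, -0.2]
gripper_width: 85.3
```

```bash
python3 - <<'E'
from h import *
from bench import arm
st=arm.read_state(); print(st["position"],st["joints"].round(2));need([452.3,362.3,270],toolR(-.229),st)
E
```

```text
[428.38565221 340.88932031 308.88612822] [ 0.97  0.25 -0.17 -0.   -1.15  0.38]
shift/100 [ 0.186 -0.264  0.387] turn/.5 [ 0.008  0.011 -0.001]
```

Emit:
apply_moves --increments '[[[0.19,-0.26,0.39,0,0,0,1],[0.19,-0.26,0.39,0,0,0,1],[0.19,-0.26,0.39,0,0,0,1],[0.19,-0.26,0.39,0,0,0,1],[0.19,-0.26,0.39,0,0,0,1],[0.19,-0.26,0.39,0,0,0,1],[0.19,-0.26,0.39,0,0,0,1],[0.19,-0.26,0.39,0,0,0,1],[0.19,-0.26,0.39,0,0,0,1]]]'

```text
clock: 18.9
position: [451.9, 359.5, 274.9]
ee_rot: [0.993, -0.114, 0.001, -0.0]
contact_force: [0.9, -0.3, 0.3]
gripper_width: 85.2
```

```bash
python3 - <<'E'
from h import *
from bench import arm
for i in range(4):
    p=arm.get_image("wrist");st=arm.read_state();print(st["position"].round(2),st["ee_rot"].round(4))
pickle.dump((st,p),open("w12.pkl","wb")); cv2.imwrite("pics/w12.png",p["img"][:,:,::-1])
im=p["img"][:,:,::-1]
cv2.imwrite("pics/w12a.png",cv2.resize(im[62:142,178:376],None,fx=4,fy=4,interpolation=cv2.INTER_CUBIC))
cv2.imwrite("pics/w12b.png",cv2.resize(im[210:310,185:370],None,fx=4,fy=4,interpolation=cv2.INTER_CUBIC))
E
```

```text
[451.92 359.49 274.72] [ 9.935e-01 -1.139e-01  7.000e-04 -4.000e-04]
[451.94 359.55 274.59] [ 9.935e-01 -1.139e-01  6.000e-04 -3.000e-04]
[451.93 359.55 274.51] [ 9.935e-01 -1.139e-01  6.000e-04 -2.000e-04]
[451.94 359.56 274.45] [ 9.935e-01 -1.139e-01  6.000e-04 -1.000e-04]
```

View pics/w12.png

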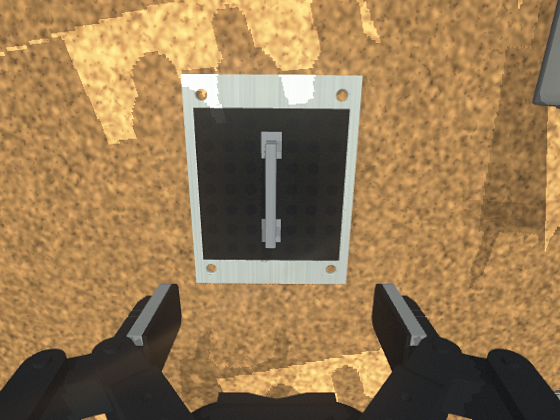

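View pics/w12a.png

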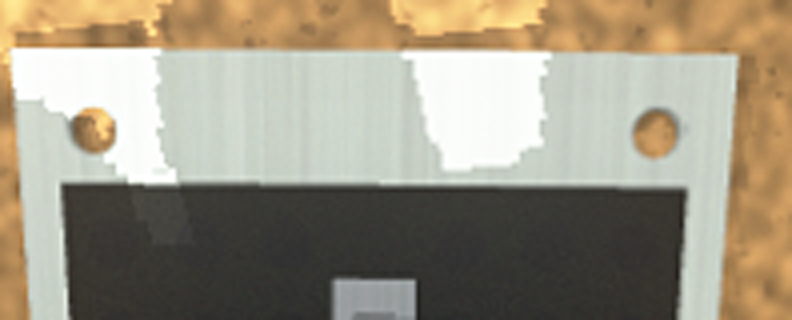

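View pics/w12b.png

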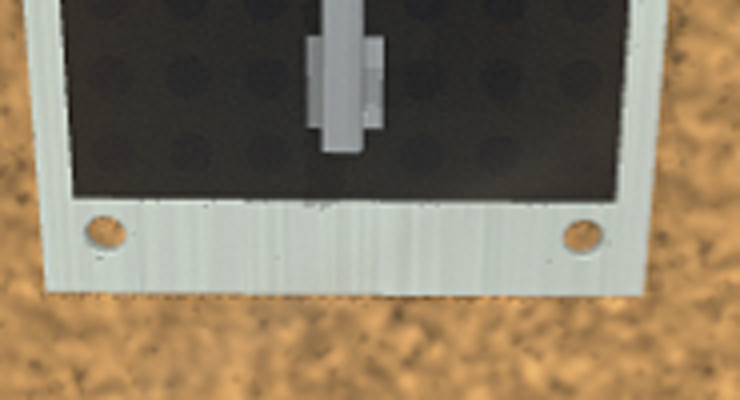

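```bash
python3 - <<'E'
from h import *
from fitp import pts,sg
from bench import arm
st,p=pickle.load(open("w12.pkl","rb"))
A=lambda l:pts(l,(178,62)); B=lambda l:pts(l,(185,210))
cor=np.r_[A([(12,47),(738,54)]),B([(46,291),(643,295)])]
ho=np.r_[A([(94,130),(656,133)]),B([(105,232),(582,236)])]
Pc=np.c_[sg*[110,85],np.full(4,-31)];Ph=np.c_[sg*[92,67],np.full(4,-31)]
def f(q):
    Rm=platR(q[3],0);w=lambda X:X@Rm.T+q[:3]
    return np.r_[(proj(w(Pc),p)-cor).ravel(),(proj(w(Ph),p)-ho).ravel()]
r=least_squares(f,[452,362,35,-.229]);print(r.x.round(3));print(r.fun.reshape(-1,2).round(2).tolist())
q=r.x
st=arm.read_state();print(st["position"]);need([q[0],q[1],89],toolR(q[3]),st)
E
```

```text
[ 4.52326e+02  3.65697e+02  3.41880e+01 -2.38000e-01]
[[-0.02, 0.19], [0.03, -0.05], [0.01, -0.46], [-0.22, -0.22], [-0.27, -0.25], [0.11, 0.18], [0.12, 0.29], [0.26, 0.28]]
[451.94138323 359.55684946 274.45072427]
shift/100 [-0.012 -0.06   1.855] turn/.5 [-0.001 -0.002  0.019]
```

Emit:
apply_moves --increments '[[[-0.01,-0.06,0.4,0,0,0.02,1],[-0.01,-0.06,0.8,0,0,0.02,1],[-0.01,-0.06,1,0,0,0.02,1],[-0.01,-0.06,1,0,0,0.02,1],[-0.01,-0.06,1,0,0,0.02,1],[-0.01,-0.06,1,0,0,0.02,1],[-0.01,-0.06,1,0,0,0.02,1],[-0.01,-0.06,1,0,0,0.02,1],[-0.01,-0.06,1,0,0,0.02,1],[-0.01,-0.06,1,0,0,0.02,1]]]'

```text
clock: 20.1
position: [452.5, 365.7, 175.0]
ee_rot: [0.993, -0.119, 0.001, -0.001]
contact_force: [0.2, -0.7, -0.2]
gripper_width: 85.3
```

```bash
python3 - <<'E'
from h import *
from bench import arm
st=arm.read_state();print(st["position"],st["ee_rot"].round(4));need([452.3,365.7,89],toolR(-.238),st)
E
```

```text
[452.50807654 365.67820189 174.96660928] [ 9.929e-01 -1.189e-01  8.000e-04 -5.000e-04]
shift/100 [-0.003  0.001  0.86 ] turn/.5 [-0.003 -0.003 -0.001]
```

Emit:
apply_moves --increments '[[[0,0,0.3,0,0,0,1],[0,0,0.6,0,0,0,1],[0,0,0.75,0,0,0,1],[0,0,0.855,0,0,0,1],[0,0,0.855,0,0,0,1],[0,0,0.855,0,0,0,1],[0,0,0.855,0,0,0,1],[0,0,0.855,0,0,0,1],[0,0,0.855,0,0,0,1],[0,0,0.855,0,0,0,1]]]'

```text
clock: 21.1
position: [452.7, 365.8, 89.5]
ee_rot: [0.993, -0.119, 0.001, -0.001]
contact_force: [-0.5, -0.3, 0.2]
gripper_width: 85.6
```

```bash
python3 - <<'E'
from h import *
from bench import arm
st=arm.read_state();print(st["position"],st["ee_rot"].round(4));need([452.3,365.7,89],toolR(-.238),st)
E
```

```text
[452.66546464 365.79548427  89.52805585] [ 9.929e-01 -1.188e-01  8.000e-04 -6.000e-04]
shift/100 [-0.003  0.002  0.005] turn/.5 [-0.003 -0.003 -0.001]
```

Emit:
apply_moves --increments '[[[-0.003,0.002,0.005,-0.003,-0.003,0,1],[-0.003,0.002,0.005,-0.003,-0.003,0,-1],[-0.003,0.002,0.005,-0.003,-0.003,0,-1],[-0.003,0.002,0.005,-0.003,-0.003,0,-1],[-0.003,0.002,0.005,-0.003,-0.003,0,-1],[-0.003,0.002,0.005,-0.003,-0.003,0,-1],[-0.003,0.002,0.005,-0.003,-0.003,0,-1],[-0.003,0.002,0.005,-0.003,-0.003,0,-1],[-0.003,0.002,0.005,-0.003,-0.003,0,-1],[-0.003,0.002,0.005,-0.003,-0.003,0,-1]]]'

```text
clock: 22.1
position: [452.2, 365.6, 88.7]
ee_rot: [0.993, -0.119, -0.0, 0.0]
contact_force: [-0.8, -1.5, 1.3]
gripper_width: 8.6
```

```bash
python3 - <<'E'
from h import *
from bench import arm
p=arm.get_image("wrist");st=arm.read_state();print(st["position"],st["ee_rot"].round(4),st["contact_force"],st["gripper_width"])
cv2.imwrite("pics/w13.png",p["img"][:,:,::-1]);pickle.dump((st,p),open("w13.pkl","wb"))
# deck hole/corner in tool frame, zero offset
Rt=R.from_quat(st["ee_rot"]).as_matrix()@np.diag([1,-1,-1]); g=st["position"]+R.from_quat(st["ee_rot"]).as_matrix()@[0,0,54]
X=np.array([[110,85,-31],[110,-85,-31],[92,67,-31],[92,-67,-31],[50,5,7],[50,-5,7]],float)
print(proj(X@Rt.T+g,p).round(1).tolist())
E
```

```text
[452.23797483 365.53103657  88.67551951] [ 9.929e-01 -1.189e-01 -2.000e-04  4.000e-04] [-0.6915916   0.22670673  1.28659289] 9.264652854557909
[[72.6, 37.5], [481.0, 36.9], [120.8, 82.7], [432.8, 82.2], [262.9, 200.8], [290.8, 200.8]]
```

View pics/w13.png

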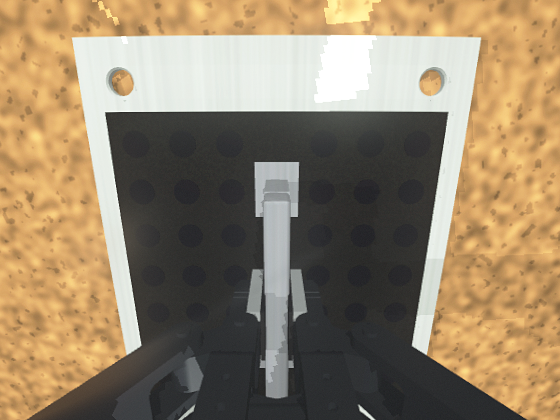

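Emit:
apply_moves --increments '[[[0,0,-0.1,0,0,0,-1],[0,0,-0.3,0,0,0,-1],[0,0,-0.6,0,0,0,-1],[0,0,-1,0,0,0,-1]]]'

```text
clock: 22.55
position: [451.1, 364.3, 187.3]
ee_rot: [0.993, -0.119, -0.002, 0.003]
contact_force: [0.6, 0.5, -3.6]
gripper_width: 9.0
```

Emit:
apply_moves --increments '[[[0,0,-0.4,0,0,0,-1],[0,0,-0.8,0,0,0,-1],[0,0,-1,0,0,0,-1]]]'

```text
clock: 22.85
position: [452.8, 366.1, 292.5]
ee_rot: [0.993, -0.119, 0.001, -0.002]
contact_force: [0.1, 0.7, -3.9]
gripper_width: 9.1
```

Emit:
apply_moves --increments '[[[0,0,-0.4,0,0,0,-1],[0,0,-0.8,0,0,0,-1],[0,0,-1,0,0,0,-1]]]'

```text
clock: 23.15
position: [452.6, 365.7, 392.4]
ee_rot: [0.993, -0.119, 0.001, -0.002]
contact_force: [-0.3, 0.2, -3.1]
gripper_width: 8.5
```

```bash
python3 - <<'E'
from pl import *
from bench import arm
st=arm.read_state();rel(st,129)
for h in(80,): need(C+Rp@[0,0,129+54+h],toolR(YAW,24),st); print(C+Rp@[0,0,129+54+h])
E
```

```text
clock 23.15 grasp in platform [-105.55  333.25  264.58] above home 135.58 rot err [0.0129 0.4169 0.0434] F [-1.6  0.1 -2.7] w 8.5
shift/100 [0.821 3.371 0.115] turn/.5 [-0.026  0.834  0.087]
[452.86337951  18.81052761 379.86245536]
```

Emit:
apply_moves --increments '[[[0.1,0.1,0,0,0.2,0.02,-1],[0.1,0.2,0,-0.01,0.42,0.04,-1],[0.2,0.35,0,-0.02,0.63,0.06,-1],[0.2,0.5,0,-0.026,0.834,0.087,-1],[0.2,0.5,0,-0.026,0.834,0.087,-1],[0.2,0.5,0,-0.026,0.834,0.087,-1]]]'

```text
clock: 23.75
position: [459.5, 312.1, 388.1]
ee_rot: [0.969, -0.138, 0.203, 0.032]
contact_force: [0.6, 1.0, -3.1]
gripper_width: 9.0
```

```bash
python3 - <<'E'
from pl import *
from bench import arm
st=arm.read_state();rel(st,129)
need(C+Rp@[0,0,129+54+80],toolR(YAW,24),st)
E
```

```text
clock 23.75 grasp in platform [-65.89 283.2  247.26] above home 118.26 rot err [-0.0047  0.0044  0.0019] F [-1.   1.1 -2.9] w 9.0
shift/100 [0.653 2.834 0.393] turn/.5 [0.009 0.009 0.004]
```

Emit:
apply_moves --increments '[[[0.1,0.4,0,0,0,0,-1],[0.2,0.8,0,0,0,0,-1],[0.22,0.94,0.1,0,0,0,-1]]]'

```text
clock: 24.05
position: [457.4, 214.2, 391.4]
ee_rot: [0.968, -0.139, 0.205, 0.029]
contact_force: [0.2, 1.0, -3.2]
gripper_width: 8.8
```

Emit:
apply_moves --increments '[[[0.1,0.4,0,0,0,0,-1],[0.2,0.8,0,0,0,0,-1],[0.22,0.94,0.1,0,0,0,-1]]]'

```text
clock: 24.35
position: [454.4, 116.9, 391.8]
ee_rot: [0.968, -0.139, 0.206, 0.029]
contact_force: [1.1, 0.4, -3.7]
gripper_width: 8.9
```

Emit:
apply_moves --increments '[[[0.1,0.4,0.1,0,0,0,-1],[0.2,0.8,0.2,0,0,0,-1],[0.22,0.94,0.2,0,0,0,-1],[0.22,0.94,0.2,0,0,0,-1],[0.22,0.94,0.2,0,0,0,-1],[0.22,0.94,0.2,0,0,0,-1],[0.22,0.94,0.2,0,0,0,-1],[0.22,0.94,0.2,0,0,0,-1],[0.22,0.94,0.2,0,0,0,-1],[0.22,0.94,0.2,0,0,0,-1]]]'

```text
clock: 25.35
position: [454.7, 20.6, 380.0]
ee_rot: [0.969, -0.137, 0.204, 0.031]
contact_force: [0.1, -0.7, -4.5]
gripper_width: 8.6
```

```bash
python3 - <<'E'
from pl import *
from bench import arm
for i in range(4):
    p=arm.get_image("wrist");st=arm.read_state();rel(st,129)
need(C+Rp@[0,-0.1,129+54+25],toolR(YAW,24),st)
cv2.imwrite("pics/w14.png",p["img"][:,:,::-1])
E
```

```text
clock 25.4 grasp in platform [  1.12   1.91 208.57] above home 79.57 rot err [-0.0042  0.0021  0.0021] F [-0.5 -0.  -3.4] w 8.5
clock 25.45 grasp in platform [  1.14   1.85 208.61] above home 79.61 rot err [-0.0041  0.0021  0.002 ] F [-2.3 -1.1 -4. ] w 8.9
clock 25.5 grasp in platform [  1.16   1.76 208.6 ] above home 79.6 rot err [-0.0042  0.0021  0.0018] F [-1.6 -0.3 -3.6] w 9.1
clock 25.55 grasp in platform [  1.17   1.72 208.59] above home 79.59 rot err [-0.0043  0.0021  0.0017] F [-1.8 -0.8 -4.1] w 8.7
shift/100 [-0.012  0.018  0.546] turn/.5 [0.009 0.004 0.003]
```

View pics/w14.png

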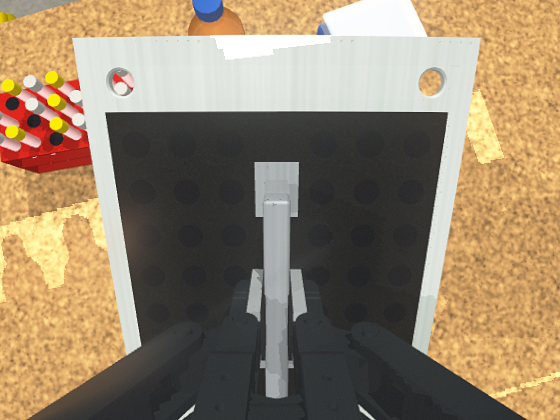

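The deck hasn't shifted in the grip: its corners are at (73,38) and (480,38) and its holes at (120,81) and (432,81). I'll lower it to 25 mm above home.

Emit:
apply_moves --increments '[[[-0.012,0.017,0.2,0.009,0.004,0.003,-1],[-0.012,0.017,0.4,0.009,0.004,0.003,-1],[-0.012,0.017,0.55,0.009,0.004,0.003,-1],[-0.012,0.017,0.55,0.009,0.004,0.003,-1],[-0.012,0.017,0.55,0.009,0.004,0.003,-1],[-0.012,0.017,0.55,0.009,0.004,0.003,-1],[-0.012,0.017,0.55,0.009,0.004,0.003,-1],[-0.012,0.017,0.55,0.009,0.004,0.003,-1],[-0.012,0.017,0.55,0.009,0.004,0.003,-1],[-0.012,0.017,0.55,0.009,0.004,0.003,-1]]]'

```text
clock: 26.55
position: [474.5, 12.6, 329.5]
ee_rot: [0.968, -0.138, 0.206, 0.029]
contact_force: [0.9, 0.6, -4.7]
gripper_width: 8.8
```

```bash
python3 - <<'E'
from pl import *
from bench import arm
for i in range(4):
    p=arm.get_image("scene");st=arm.read_state();rel(st,129)
need(C+Rp@[0,-0.1,129+54+9],toolR(YAW,24),st)
cv2.imwrite("pics/s15.png",cv2.resize(p["img"][105:240,200:340,::-1],None,fx=4.4,fy=4.4,interpolation=cv2.INTER_CUBIC))
E
```

```text
clock 26.6 grasp in platform [4.0000e-02 5.0000e-02 1.5375e+02] above home 24.75 rot err [ 0.0005 -0.0002  0.0002] F [-1.8  0.3 -4.2] w 8.7
clock 26.65 grasp in platform [2.0000e-02 3.0000e-02 1.5369e+02] above home 24.69 rot err [ 0.0004 -0.0001  0.0002] F [-1.8  0.6 -4.4] w 9.0
clock 26.7 grasp in platform [1.0000e-02 0.0000e+00 1.5364e+02] above home 24.64 rot err [ 0.0002 -0.      0.0002] F [-1.   0.6 -4.1] w 8.8
clock 26.75 grasp in platform [-1.000e-02 -0.000e+00  1.536e+02] above home 24.6 rot err [0.0002 0.0001 0.0002] F [-1.5  0.2 -4. ] w 9.2
shift/100 [0.    0.001 0.156] turn/.5 [-0.  0.  0.]
```

View pics/s15.png

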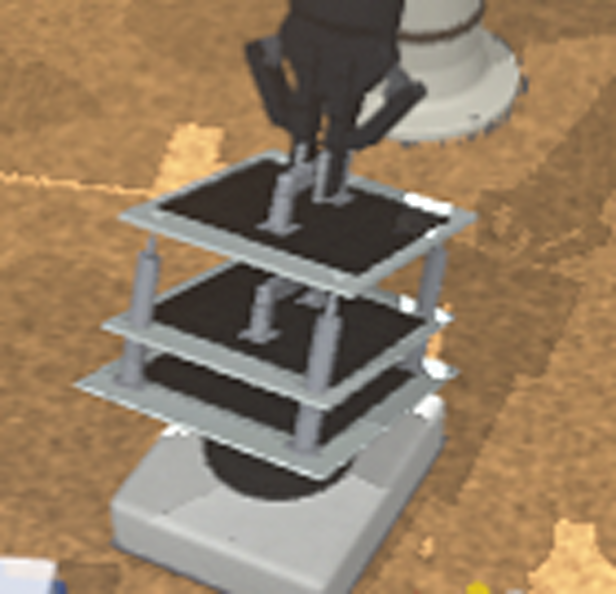

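The plain deck hovers parallel and in line over the four standoff pins. I'll lower it.

Emit:
apply_moves --increments '[[[0,0,0.03,0,0,0,-1],[0,0,0.06,0,0,0,-1],[0,0,0.09,0,0,0,-1],[0,0,0.12,0,0,0,-1],[0,0,0.155,0,0,0,-1],[0,0,0.155,0,0,0,-1],[0,0,0.155,0,0,0,-1],[0,0,0.155,0,0,0,-1]]]'

```text
clock: 27.55
position: [480.6, 10.8, 315.2]
ee_rot: [0.968, -0.138, 0.206, 0.029]
contact_force: [0.8, -0.5, -3.7]
gripper_width: 8.9
```

```bash
python3 - <<'E'
from pl import *
from bench import arm
p=arm.get_image("wrist");st=arm.read_state();rel(st,129)
cv2.imwrite("pics/w16.png",p["img"][:,:,::-1])
E
```

```text
clock 27.6 grasp in platform [1.6000e-01 1.1000e-01 1.3827e+02] above home 9.27 rot err [ 0.0005 -0.0003  0.0001] F [-1.5  0.4 -4. ] w 9.1
```

View pics/w16.png

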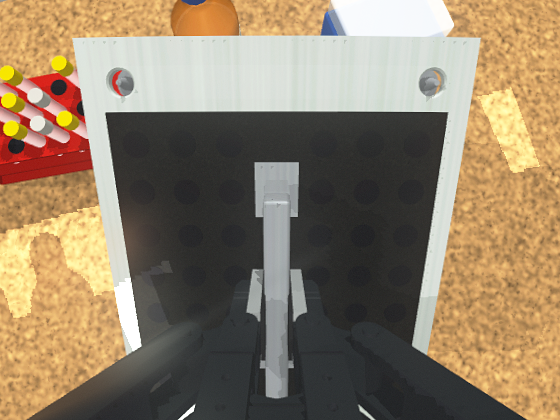

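The pin tips show centred in both visible holes, at (122,82) and (433,82), with no contact force. I'll seat the deck.

Emit:
apply_moves --increments '[[[0,0,0.02,0,0,0,-1],[0,0,0.04,0,0,0,-1],[0,0,0.06,0,0,0,-1],[0,0,0.08,0,0,0,-1],[0,0,0.095,0,0,0,-1],[0,0,0.095,0,0,0,-1],[0,0,0.095,0,0,0,-1],[0,0,0.1,0,0,0,-1],[0,0,0.1,0,0,0,-1],[0,0,0.1,0,0,0,-1]]]'

```text
clock: 28.6
position: [484.1, 9.6, 306.8]
ee_rot: [0.968, -0.138, 0.206, 0.029]
contact_force: [-8.2, 3.7, 2.8]
gripper_width: 8.8
```

```bash
python3 - <<'E'
from pl import *
from bench import arm
p=arm.get_image("wrist");st=arm.read_state();rel(st,129)
cv2.imwrite("pics/w17.png",p["img"][:,:,::-1])
p=arm.get_image("scene");st=arm.read_state();rel(st,129)
cv2.imwrite("pics/s17.png",cv2.resize(p["img"][105:240,200:340,::-1],None,fx=4.4,fy=4.4,interpolation=cv2.INTER_CUBIC))
E
```

```text
clock 28.65 grasp in platform [ 6.0000e-02 -8.0000e-02  1.2901e+02] above home 0.01 rot err [ 0.0004 -0.0008  0.0001] F [-7.2  0.8  6.5] w 8.7
clock 28.7 grasp in platform [ 6.0000e-02 -7.0000e-02  1.2901e+02] above home 0.01 rot err [ 0.0004 -0.0008  0.0001] F [-7.6  1.2  7.3] w 8.7
```

View pics/s17.png

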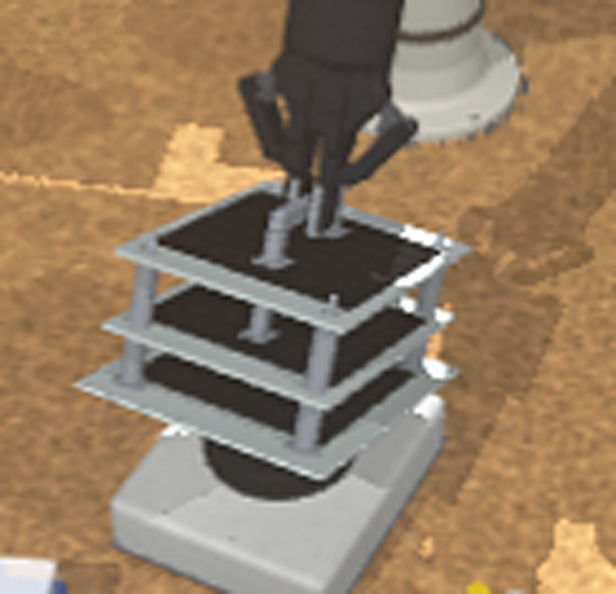

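View pics/w17.png

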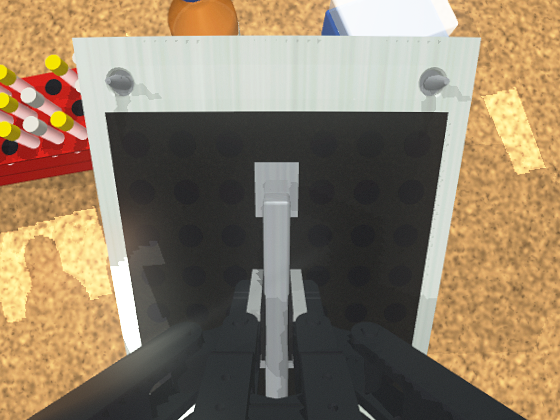

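The pins stand up through the holes and the contact force shows the deck is seated, 0.0 mm from nominal home. I'll relax slightly, then release.

Emit:
apply_moves --increments '[[[0,0,0,0,0,0,-1],[0,0,-0.005,0,0,0,-1],[0,0,-0.005,0,0,0,-1],[0,0,-0.005,0,0,0,-0.7],[0,0,-0.005,0,0,0,-0.4],[0,0,-0.005,0,0,0,0],[0,0,-0.005,0,0,0,0.5],[0,0,-0.005,0,0,0,0.5],[0,0,-0.005,0,0,0,0.5],[0,0,-0.005,0,0,0,0.5]]]'

```text
clock: 29.7
position: [484.3, 9.7, 306.4]
ee_rot: [0.968, -0.138, 0.206, 0.029]
contact_force: [-0.6, -0.6, 0.5]
gripper_width: 63.9
```

Emit:
apply_moves --increments '[[[0,0,-0.2,0,0,0,0.6],[0,0,-0.5,0,0,0,0.6],[0,0,-0.9,0,0,0,0.6],[0,0,-1,0,0,0,0.6]]]'

```text
clock: 30.1
position: [445.5, 21.7, 402.3]
ee_rot: [0.968, -0.138, 0.209, 0.027]
contact_force: [0.4, 0.7, 1.0]
gripper_width: 68.4
```

Emit:
apply_moves --increments '[[[0.2,0,-0.4,0,0,0,1],[0.4,0,-0.8,0,0,0,1],[0.4,0,-0.8,0,0,0,1],[0.4,0,-0.8,0,0,0,1],[0.4,0,-0.8,0,0,0,1],[0.4,0,-0.8,0,0,0,1],[0.4,0,-0.8,0,0,0,1],[0.4,0,-0.8,0,0,0,1]]]'

```text
clock: 30.9
position: [449.0, 19.8, 486.5]
ee_rot: [0.968, -0.138, 0.205, 0.03]
contact_force: [0.5, 0.8, -0.6]
gripper_width: 85.2
```

```bash
python3 - <<'E'
from pl import *
from fitp import sg
from bench import arm
p=arm.get_image("scene")
cv2.imwrite("pics/s18.png",cv2.resize(p["img"][105:290,170:370,::-1],None,fx=3,fy=3,interpolation=cv2.INTER_CUBIC))
for i in range(4): p=arm.get_image("wrist")
st=arm.read_state();rel(st,129)
im=p["img"][:,:,::-1].copy();c=C+Rp@[0,0,129]
pickle.dump((st,p),open("w18.pkl","wb"))
print(proj(np.c_[sg*[110,85],np.full(4,-31)]@Rp.T+c,p).round(1).tolist())
cv2.imwrite("pics/w18.png",im)
cv2.imwrite("pics/w18a.png",cv2.resize(im[95:165,175:375],None,fx=4,fy=4,interpolation=cv2.INTER_CUBIC))
cv2.imwrite("pics/w18b.png",cv2.resize(im[290:350,180:365],None,fx=4,fy=4,interpolation=cv2.INTER_CUBIC))
E
```

```text
clock 31.15 grasp in platform [ 3.9990e+01 -3.0000e-02  3.0853e+02] above home 179.53 rot err [0.0002 0.0001 0.0001] F [ 0.2 -0.2  0.4] w 85.2
[[187.0, 117.3], [365.9, 117.0], [203.4, 314.8], [350.0, 314.7]]
```

View pics/s18.png

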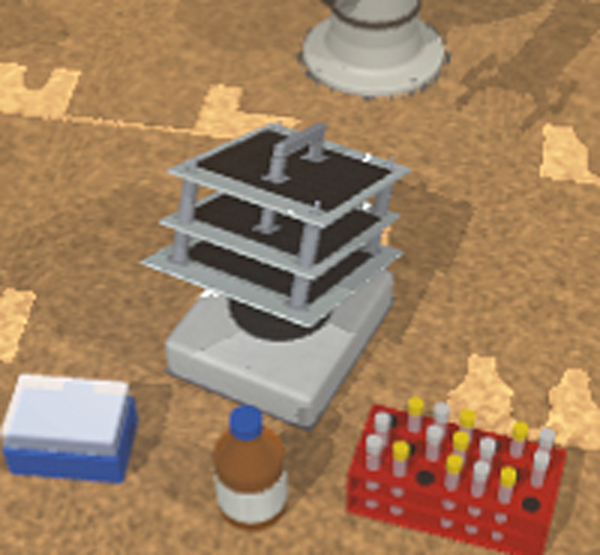

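View pics/w18.png

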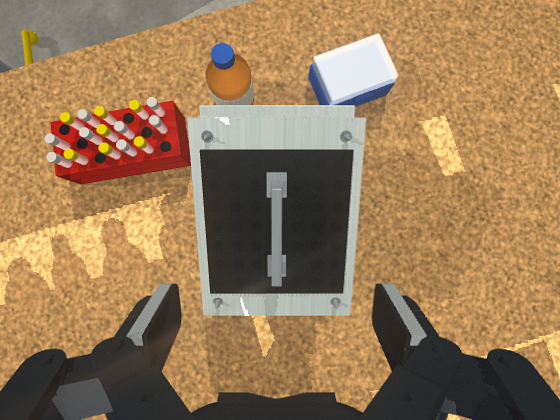

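View pics/w18a.png

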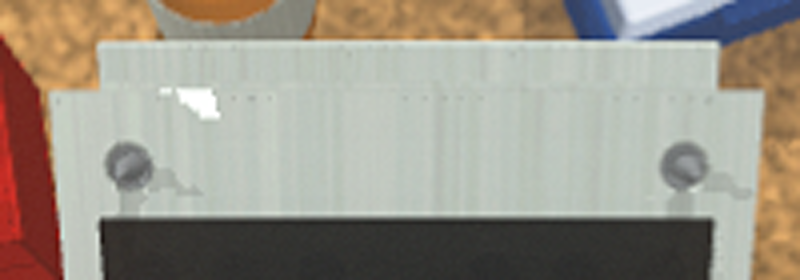

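View pics/w18b.png

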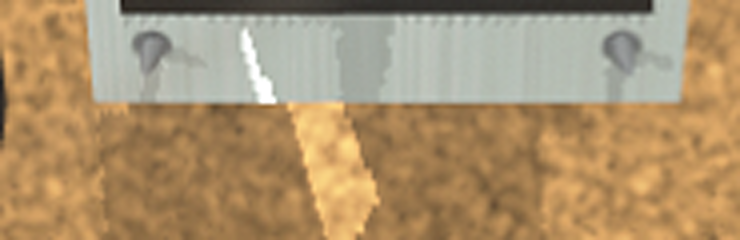

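The plain deck's corners measure (187.4,117.8), (366.3,117.8), (204,315) and (351,315), within about 1 px of the predicted home pose. All four pins show in their holes and the bystanders stand where they were. I'm handing the job in.

```bash
python3 -c "
from bench import arm
print(arm.job_done())"
```

```text
the job is handed in; nothing more can be done
None
```

Both decks are on the mixer, and I handed the job in at about 31 s of the 70 s allowed. The hand-in reports no verdict, so these are my own checks.

- **Lower deck:** I held it by its handle until it stopped firmly on the shoulders, with the arm reading 0.4 mm above nominal home. After release, a wrist-camera fit put it within 0.2 mm of home in every direction.
- **Plain deck:** I held it until contact, where the arm read 0.0 mm from nominal home. After release, its corners were within about 1 pixel (roughly 1 mm) of the predicted home pose, and all four pins showed in their holes.
- **Rest of the scene:** The arm is clear above the stack with the gripper open. The bottle, tip box and tube rack looked undisturbed in the last pictures; I did not measure them.
- **What disagreed:** The top camera placed the plain deck about 3 mm off the wrist camera in y, and the lower deck about 2 mm off. I used the wrist camera for both. While pressing each deck home there was a sideways force of 7 to 12 N along the slope, probably friction, and it went away on release.

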